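# Clean the gearbox cover and take a dipstick reading

## Robot

A 7-joint arm with a two-finger parallel gripper is mounted at the origin on the work surface. World frame = base frame: x ahead of the robot, y to its left, z up, the work surface at z = 0. Lengths are in m, angles in rad, forces in N, time in s.
With the tool pointing down it reaches from about 0.4 to 0.875 m from the base axis. Payload 6.5 kg.
Tool frame: the origin (TCP) lies between the finger pads, 19 mm behind the fingertips; this is the grasp point; z points along the fingers, y is the line along which they close (so a half turn about z gives the same grasp; the last joint's range is limited). The gripper opens to 85 mm and grips with 20 to 120 N. Pads are 22 mm wide; open, the fingers measure 114 mm over their backs; the gripper's body (76 mm by 85 mm) begins 54 mm behind the grasp point. The pads swing forward as they close: fully open they stand 13 mm farther back than shut.
Start: joints at [-1.359, 0.536, -0.004, 1.538, 0.003, 1.067, -0.071], TCP at [0.178, 0.625, 0.25] pointing down, gripper open.
Joint ranges: [-2.7, 2.7], [-0.37, 2.16], [-1.27, 1.26], [0.24, 2.4], [-1.31, 4.45], [0.19, 1.91], [-2.76, 2.76]. Speed limits (rad/s): [2.39, 2.39, 3.14, 3.14, 3.14, 3.14, 3.14].

## Interface

Orientations are given as a rotation vector (axis times angle).
In Python, from bench import telemetry, imaging, r gives the robot as it stands.
- The arm moves only by the tool step_arm, never from a script. Its argument "steps" is a list of rows, each an object with "linear": the shift along the tool's x, y, z scaled (see below), a list of three; "dr": the turn, a rotation vector about the tool's x, y, z scaled (see below), a list of three; "fingers": the opening, from 0 (shut) to 1 (fully open). In form: [{"linear": [x, y, z], "dr": [rx, ry, rz], "fingers": fingers}, ...]. A call has 1 to 8 rows; each row is the pose to reach, as a shift and turn from the pose commanded when the call began, along the tool's axes at that moment, turning the shorter way round; what a row does not reach only later rows make up. The controller multiplies each number of a shift by 10 cm and each number of a turn by 360 degrees. A row lasts 1/12 s, in which the tool goes at most 41.7 mm and 7.16 degrees, less where a joint would pass 70% of its speed; a pose out of reach is approached as far as the arm can. A call with a number of a shift or a turn outside -1 to 1 is refused whole. A call with a gripper value outside its range is refused whole. The fingers move at their own pace and stop on an object; "grip_force" is the grip in N (left out, the last holds). Time passes only in rows, so rows that repeat a pose let the fingers close. It gives the time, the measured TCP pose, the force, the opening and the grip force at its end, in the units of the state.
- telemetry.observe(): the state, without advancing time (a new reading comes with each control period).
- imaging.capture(name): name is "side" or "top"; returns the picture (420x560x3 uint8, red, green, blue); there is no depth.
- imaging.camera_params(name): a dict with "intrinsics" (3x3 intrinsics, pixels), "origin" and "orientation" of the camera in the world. Camera axes: x right, y up, looking along -z (the intrinsics and any distortion apply to the point x, -y, -z); pixel columns grow to the right and rows downward; lengths in m; the calibration is good to about 2 mm. A picture is of the moment at which its call begins. camera_params takes no time and is no camera call.
- r.sign_off(): hands the job in; it is judged then, once.
The state is a dict: "time": time; "joint_positions": joint angles; "dq": joint speeds; "joint_torque": joint torques, N m; "position": TCP position; "orientation": TCP orientation; "ft_force": force on the tool from outside, world axes, zero at the start; "torque": the same for the moment, N m; "gripper_width": finger opening in m; "gripper_force": force on a finger pad.
Only numpy, scipy, OpenCV 4.12 (cv2) and the standard library are available. Lean on these libraries where they do the work, as an engineer would, in place of code of your own. Each camera call takes 0.05 s, during which the arm holds its last target. There are 200 camera calls.

## Task

Before the oil of the planer's feed gearbox is checked, use the wooden scraper block to push all the wood chips off its top cover, away from the dipstick tube and without touching the chips with the fingers, and stand the block back on the bench. Then take the wiped dipstick by its yellow handle, push it down the slanting tube until its collar stops on the rim, without forcing it, and draw it right out again. Finish holding it still by the handle, level and at least 20 cm above the bench, so that the marks at its tip can be read: do not put it down or let it go, and leave the oil bottle, the plane and the wrench alone.

Things in the scene. Friction and masses are not known exactly. Their poses are not given: they have to be found in the camera images.
- gearbox: Green gearbox fixed to the bench, housing 130 (x) x 200 (y) mm, foot flange 170 x 240 mm. Origin: centre of its underside, on the bench; z up. The dipstick tube leans out of its -y face; a grey motor (radius 46 mm, axis 50 mm up) reaches to x = 204 mm, a shaft stub to x = -123 mm. Nothing rises above its cover but the tube.
- cover (a point): Centre of the gearbox's flat bright cover, on its top face, 100 mm above the bench. The cover measures 118 (x) x 188 (y) mm in the gearbox frame, its screws are flush, and the chips lie on it.
- tube: Brass dipstick tube leaning 45 degrees out of the gearbox's -y side. Origin: centre of its open mouth, at (0, -150, 125) mm in the gearbox frame. z runs along the bore out of the mouth, up and away from the gearbox; x is the gearbox's x. Rim 32 mm outside, 24 mm inside, funnelling within 15 mm to a bore of 13 mm; free depth 140 mm or more from the mouth.
- chip0: Wood chip (offcut) on the cover, 30 x 18 x 10 mm, 12 g. Origin: centre of its underside.
- chip1: Wood chip on the cover, 24 x 20 x 12 mm, 12 g. Origin: centre of its underside.
- chip2: Wood chip on the cover, 34 x 14 x 9 mm, 12 g. Origin: centre of its underside.
- chip3: Wood chip on the cover, 26 x 22 x 8 mm, 12 g. Origin: centre of its underside.
- scraper: Scraper block standing loose on the bench: pale wood with a black rubber foot, 24 thick (x) x 100 wide (y) x 70 mm tall (z), about 120 g. Origin: centre of its underside. Held across the 24 mm, it sweeps with either broad face.
- rest: Plywood rest fixed to the bench, under the dipstick: base 130 (x) x 60 (y) x 12 mm, two slotted uprights at x = -46 and +46 mm, 12 thick, 50 wide, 55 mm tall, slots 12 mm wide along x, open at the top. Origin: centre of its underside, on the bench; z up.
- dipstick: Loose dipstick, about 100 g, level in the rest's slots, tip to the rest's +x, axis 45 mm above the bench. Origin: on the axis at the collar's seating face; x runs along the 8 mm steel rod to the tip, black rings near it. Collar 32 mm diameter, x = -6 to 0. Pushed home, the collar's face meets the tube's rim and the origin lies at the tube's origin, within 2.5 mm of play.
- dip_handle (a point): Middle of the dipstick's yellow round handle (18 mm diameter, 64 mm long, overhanging the rest), on its axis, x = -40 mm in the dipstick's frame.
- dip_tip (a point): Tip of the dipstick's rod, x = +130 mm in the dipstick's frame.
- oil: Blue oil bottle with a red cap, 60 mm diameter, 150 mm tall, loose: leave alone. Origin: centre of its underside.
- plane: Hand plane, dark steel sole 50 (x) x 170 (y) mm, wooden knob and handle, 75 mm tall, loose: leave alone. Origin: centre of its sole.
- wrench: Steel wrench lying loose on the bench, along its x: leave alone. Origin: its middle.
Things that resemble listed ones, but are neither listed nor needed, are in the scene too. Several things look just like the scraper: the one meant starts farthest to the robot's right.

How it is judged:
On the way, in this order (a step that is already met when the one before it is completed fails the run):
1. all four chips pushed off the cover with the scraper block in the hand (height (world z) of each of chip0, chip1, chip2, chip3 below 0.06 m and contact force between the fingers and scraper above 1 N), for 0.1 s.
2. the scraper block stood on the bench and let go (height (world z) of scraper below 0.04 m and angle between scraper's own z axis and vertical below 0.25 rad and contact force between the fingers and scraper below 0.1 N and linear speed of scraper below 0.03 m/s), for 0.1 s.
3. the dipstick down the tube with its collar on the rim (z of dipstick in the frame of tube below 0.003 m and distance between dipstick and tube below 0.006 m and angle between the x axis of dipstick and the z axis of tube, either way round below 0.1 rad), for 0.1 s.
At the end, for the whole second after the job is handed in: Dipstick held still by its yellow handle (TCP within 40 mm of its middle), level within 8 degrees, collar and tip over 185 mm above the bench, touching neither gearbox nor rest; all chips off the gearbox (below 60 mm); scraper block upright on the bench, let go (angle between dipstick's own x axis and vertical between 1.4308 and 1.7108 rad and height (world z) of each of dipstick, dip_tip above 0.185 m and linear speed of dipstick below 0.02 m/s and angular speed of dipstick below 0.15 rad/s and contact force between the fingers and dipstick above 2 N and distance between the grasp point and dip_handle below 0.04 m and contact force between dipstick and gearbox below 0.1 N and contact force between dipstick and rest below 0.1 N and height (world z) of each of chip0, chip1, chip2, chip3 below 0.06 m and height (world z) of scraper below 0.04 m and angle between scraper's own z axis and vertical below 0.25 rad and contact force between the fingers and scraper below 0.1 N); the arm keeps its last pose, push and grip.
It fails at once if a chip on the cover touched by the fingers ((contact force between the fingers and chip0 above 0.3 N and height (world z) of chip0 above 0.09 m) or (contact force between the fingers and chip1 above 0.3 N and height (world z) of chip1 above 0.09 m) or (contact force between the fingers and chip2 above 0.3 N and height (world z) of chip2 above 0.09 m) or (contact force between the fingers and chip3 above 0.3 N and height (world z) of chip3 above 0.09 m)).
It fails at once if a chip pushed off on the dipstick tube's side (y of chip0 in the frame of gearbox below -0.1 m or y of chip1 in the frame of gearbox below -0.1 m or y of chip2 in the frame of gearbox below -0.1 m or y of chip3 in the frame of gearbox below -0.1 m).
It fails at once if the dipstick forced against the gearbox or its tube (over 60 N) (contact force between dipstick and gearbox above 60 N).
It fails at once if the oil bottle, plane or wrench disturbed (moved over 30 mm) (distance of any of oil, plane, wrench from where it was at the start of the episode above 0.03 m).
It also fails if it takes over 72 s, if anything falls off the work surface, if the arm or the gripper's body presses on something with over 40 N, if the wrist force passes 120 N, or if a joint passes its speed limit or range.

## Working session

There is one attempt and no reset: what is moved stays moved. The work goes in short steps, Python scripts to look and compute and a tool call to move; the robot and the scene stay as the last step left them, time stands still between calls to the robot, and variables do not carry over. Pictures are saved under pics/ and viewed, at most 10 in all, crops included, and the job is handed in when it is done.

Besides the shell and the picture viewer there is one more tool, called after "Call:" by a JSON object that holds its "method" and its "body", one argument or row to a line. step_arm: Moves the arm, as the interface text tells. Its arguments: {"type":"object","properties":{"steps":{"type":"array"},"grip_force":{"type":"number"}},"required":["steps"]}

```bash
mkdir -p pics; python3 - <<'E'
from bench import telemetry, imaging, r
import cv2,numpy as np
np.set_printoptions(precision=4,suppress=True)
for n in("side","top"):
    im=imaging.capture(n); cv2.imwrite(f"pics/{n}0.png",im[...,::-1]); p=imaging.camera_params(n); print(n,p)
    np.save(f"pics/{n}0.npy",im)
s=telemetry.observe(); print(s)
E
ls
```

```text
side {'intrinsics': array([[497.0945,   0.    , 277.4622],
       [  0.    , 497.0945, 214.7737],
       [  0.    ,   0.    ,   1.    ]]), 'origin': array([-0.0373, -1.085 ,  0.9658]), 'orientation': array([ 0.9735, -0.2395, -0.4567])}
top {'intrinsics': array([[408.5219,   0.    , 279.5396],
       [  0.    , 408.5219, 212.6824],
       [  0.    ,   0.    ,   1.    ]]), 'origin': array([0.4692, 0.0642, 1.1646]), 'orientation': array([ 0.0886, -0.0531, -1.5995])}
{'time': 0.1, 'joint_positions': array([-1.3592,  0.5371, -0.0044,  1.5388,  0.0026,  1.0673, -0.0712]), 'dq': array([-0.0007, -0.0012, -0.0004, -0.0027,  0.0024,  0.0003, -0.0005]), 'joint_torque': array([  0.003 , -58.456 ,   1.0521, -25.9783,   0.0127,   0.0045,
         0.    ]), 'position': array([0.1781, 0.6245, 0.2492]), 'orientation': array([-0.4349, -3.1113,  0.0026]), 'ft_force': array([ 0.3999,  0.1265, -0.176 ]), 'torque': array([ 0.0334, -0.0034,  0.0079]), 'gripper_force': 0.0, 'gripper_width': 0.08542917276938757}
pics
```

View pics/top0.png

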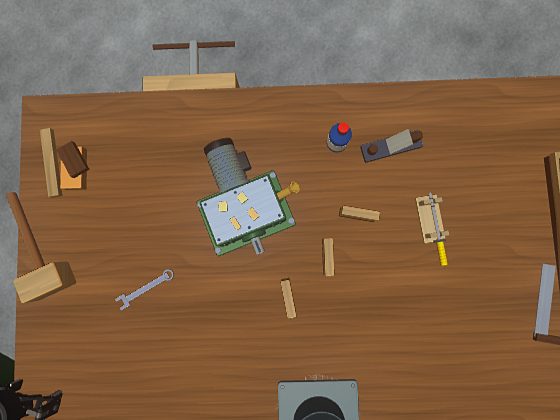

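View pics/side0.png

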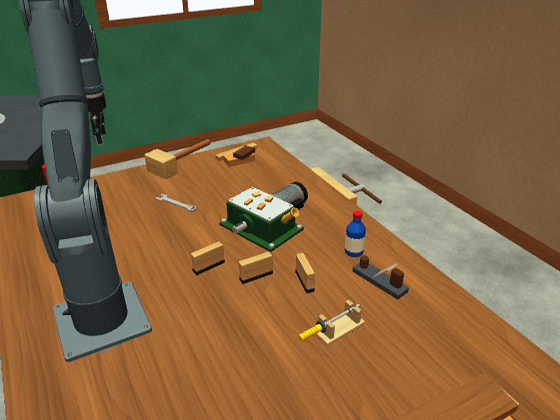

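The top view shows the gearbox (cover centre about 242,210, tube mouth at 293,187 toward the right), three similar blocks (the rightmost at 360,213), and the rest with the dipstick (rod 433,195 to handle 443,255). The side view shows the same scene, with that block at about (305,272).

```bash
cat > h.py <<'E'
from bench import telemetry, imaging, r
import cv2,numpy as np
from scipy.spatial.transform import Rotation as R
np.set_printoptions(precision=4,suppress=True)
P={n:imaging.camera_params(n) for n in("side","top")}
def ray(n,uv):
    p=P[n];K=p['intrinsics'];d=np.array([(uv[0]-K[0,2])/K[0,0],-(uv[1]-K[1,2])/K[1,1],-1.])
    d=R.from_rotvec(p['orientation']).apply(d);return p['origin'],d/np.linalg.norm(d)
def onz(n,uv,z):
    o,d=ray(n,uv);return o+d*(z-o[2])/d[2]
def tri(a,b):
    o1,d1=ray('top',a);o2,d2=ray('side',b)
    s=np.linalg.lstsq(np.stack([d1,-d2],1),o2-o1,rcond=None)[0]
    p,q=o1+s[0]*d1,o2+s[1]*d2;return (p+q)/2,np.linalg.norm(p-q)
def proj(n,X):
    p=P[n];c=R.from_rotvec(p['orientation']).inv().apply(np.asarray(X)-p['origin']);K=p['intrinsics']
    return np.array([K[0,0]*c[0]/-c[2]+K[0,2],-K[1,1]*c[1]/-c[2]+K[1,2]])
E
python3 - <<'E'
from h import *
t=np.load('pics/top0.npy');s=np.load('pics/side0.npy')
def blobs(n,im,lo,hi,roi,amin,z):
    h=cv2.cvtColor(im,cv2.COLOR_RGB2HSV);m=cv2.inRange(h,np.array(lo),np.array(hi))
    k=np.zeros_like(m);x0,y0,x1,y1=roi;k[y0:y1,x0:x1]=255;m&=k
    for c in cv2.findContours(m,cv2.RETR_EXTERNAL,cv2.CHAIN_APPROX_NONE)[0]:
        if cv2.contourArea(c)>amin:
            (q,wh,a)=cv2.minAreaRect(c);b=cv2.boxPoints((q,wh,a))
            w=np.array([onz(n,p,z) for p in b]);
            print(n,'c',np.array(q),'area',cv2.contourArea(c),'w',w.mean(0)[:2],'edges',w[1]-w[0],w[2]-w[1])
for p in [(240,205),(223,207),(236,224),(360,210),(329,250),(288,298),(360,219),(443,255),(436,210),(294,187)]: print(p,cv2.cvtColor(t[p[1]:p[1]+1,p[0]:p[0]+1],cv2.COLOR_RGB2HSV)[0,0])
print('cover');blobs('top',t,(85,10,150),(125,80,255),(195,165,290,250),500,.1)
print('chips');blobs('top',t,(10,60,180),(30,200,255),(205,180,275,240),20,.11)
print('blocks');blobs('top',t,(10,60,165),(25,190,255),(270,190,390,330),100,.07)
print('yellow');blobs('top',t,(24,190,150),(35,255,255),(400,180,470,280),20,.045)
blobs('side',s,(24,190,100),(35,255,255),(280,290,380,360),10,.045)
c1=cv2.resize(t[120:330,190:460],None,fx=2.9,fy=2.8,interpolation=cv2.INTER_CUBIC)
cv2.imwrite('pics/c1.png',c1[...,::-1])
c2=cv2.resize(s[180:350,190:370],None,fx=3.5,fy=3.5,interpolation=cv2.INTER_CUBIC);cv2.imwrite('pics/c2.png',c2[...,::-1])
E
```

```text
(240, 205) [107  44 202]
(223, 207) [ 27 101 219]
(236, 224) [ 21 122 221]
(360, 210) [ 18 110 187]
(329, 250) [ 17 108 172]
(288, 298) [ 17 108 170]
(360, 219) [ 14 123  54]
(443, 255) [ 29 255 220]
(436, 210) [ 18  93 198]
(294, 187) [ 22 164 179]
cover
top c [241.7142 209.4772] area 3044.5 w [0.5773 0.1859] edges [ 0.0658 -0.1771  0.    ] [-0.1097 -0.0405  0.    ]
chips
top c [234.8371 223.0394] area 46.0 w [0.5413 0.2033] edges [ 0.0065 -0.0111  0.    ] [-0.0274 -0.0163  0.    ]
top c [252.3903 213.4878] area 56.5 w [0.5647 0.1571] edges [ 0.0103 -0.0136  0.    ] [-0.0228 -0.0172  0.    ]
top c [222.5 206. ] area 56.5 w [0.5867 0.2347] edges [ 0.0262 -0.0004  0.    ] [-0.0006 -0.0183  0.    ]
top c [241.6 197.3] area 47.0 w [0.6079 0.1843] edges [ 0.0112 -0.0157  0.    ] [-0.0181 -0.0128  0.    ]
blocks
top c [287.9986 298.6926] area 273.5 w [0.3399 0.0717] edges [ 0.0036 -0.0222  0.    ] [-0.0962 -0.0156  0.    ]
top c [328.735  256.5809] area 274.5 w [ 0.4473 -0.0399] edges [ 0.0001 -0.0226  0.    ] [-0.0981  0.0005  0.    ]
top c [360.4324 212.4054] area 264.0 w [ 0.5623 -0.1291] edges [ 0.0217 -0.0045  0.    ] [-0.0193 -0.0961  0.    ]
yellow
top c [442.2693 253.3461] area 74.0 w [ 0.4466 -0.3485] edges [ 0.0021 -0.0125  0.    ] [-0.0623 -0.0083 -0.    ]
side c [310.3822 330.7007] area 62.5 w [ 0.4486 -0.3455] edges [ 0.0621  0.0074 -0.    ] [-0.0026 -0.0145  0.    ]
```

View pics/c1.png

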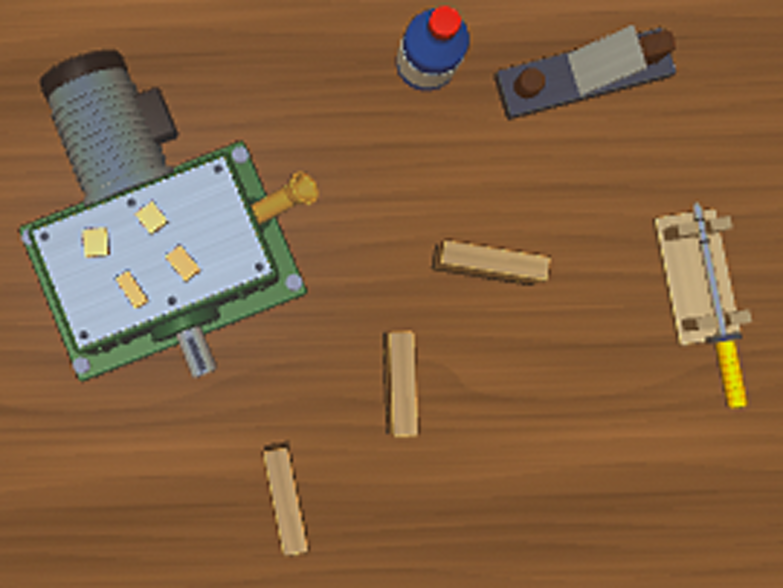

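View pics/c2.png

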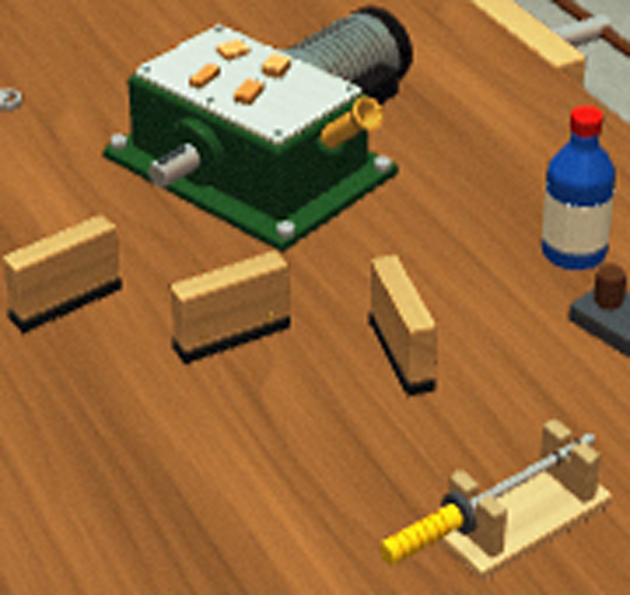

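The crops show the cover with four chips, clear of its edges. The tube mouth is at c1 (304,188). The target block is at c1 (495,262) in the top view and c2 (403,295) in the side view. The dipstick lies with its handle nearest the robot. Next I check heights from both views and work out chip positions in the gearbox frame.

```bash
python3 - <<'E'
from h import *
t=np.load('pics/top0.npy');s=np.load('pics/side0.npy')
def mask(im,lo,hi,roi):
    m=cv2.inRange(cv2.cvtColor(im,cv2.COLOR_RGB2HSV),np.array(lo),np.array(hi));k=np.zeros_like(m);x0,y0,x1,y1=roi;k[y0:y1,x0:x1]=255
    cs=cv2.findContours(m&k,cv2.RETR_EXTERNAL,cv2.CHAIN_APPROX_NONE)[0];return max(cs,key=cv2.contourArea)
def cen(c): return np.array(cv2.minAreaRect(c)[0])
def ends(c):
    b=cv2.boxPoints(cv2.minAreaRect(c)); 
    if np.linalg.norm(b[1]-b[0])>np.linalg.norm(b[2]-b[1]): b=np.roll(b,1,0)
    return (b[0]+b[1])/2,(b[2]+b[3])/2
ct=mask(t,(85,10,150),(125,80,255),(195,165,290,250));cs=mask(s,(0,0,190),(180,70,255),(225,180,300,225))
print('cover',cv2.contourArea(cs),tri(cen(ct),cen(cs)))
bt=mask(t,(10,60,165),(25,190,255),(340,200,385,225))
for v in (150,170,190):
    bs=mask(s,(8,60,v),(28,200,255),(293,250,318,295));print('block',v,cv2.contourArea(bs),cen(bs),tri(cen(bt),cen(bs)))
yt=mask(t,(24,190,120),(35,255,255),(400,180,470,280));ys=mask(s,(24,190,100),(35,255,255),(280,290,380,360))
print('handle',tri(cen(yt),cen(ys)));print('ends',ends(yt),ends(ys),proj('top',[.4466,-.3485,.045]))
# hand-read from crops
top=lambda x,y:(190+(x-.5)/2.9,120+(y-.5)/2.8); sd=lambda x,y:(190+x/3.5,180+y/3.5)
print('tip',tri(top(697,205),sd(593,438)));print('collar',tri(top(723,338),sd(461,508)))
print('mouth',tri(top(304,188),sd(371,113)))
C=np.array([.5773,.1859]);a=np.arctan2(.0405,.1097);a=np.arctan2(.0405+.0658,.1097+.1771);Rg=np.array([[np.cos(a),-np.sin(a)],[np.sin(a),np.cos(a)]]);print('yaw',np.degrees(a))
for q in [(234.8,223),(252.4,213.5),(222.5,206),(241.6,197.3)]: print('chip gb',Rg.T@(onz('top',q,.11)[:2]-C))
M=Rg@np.array([0,-.15]);print('mouth pred',C+M)
print('mouth top@.125',onz('top',top(304,188),.125))
b=cv2.boxPoints(cv2.minAreaRect(bt));print('block yaw',np.degrees(np.arctan2(-.0193,-.0961)))
E
```

```text
cover 914.5 (array([0.5776, 0.1866, 0.0935]), np.float64(0.00013028183748632895))
block 150 1056.0 [305. 272.] (array([ 0.5629, -0.1342,  0.0352]), np.float64(0.005165752369910639))
block 170 238.5 [304.25 262.75] (array([ 0.5612, -0.1292,  0.0664]), np.float64(0.002935878048699207))
block 190 145.5 [304.9554 263.2516] (array([ 0.5622, -0.1299,  0.0645]), np.float64(0.001164246914937835))
handle (array([ 0.4467, -0.3476,  0.0476]), np.float64(0.00021417445275994585))
ends (array([439.9616, 241.8077], dtype=float32), array([444.5769, 264.8846], dtype=float32)) (array([300.5732, 336.051 ], dtype=float32), array([320.1911, 325.3503], dtype=float32)) [442.254  253.3335]
tip (array([ 0.6121, -0.3274,  0.0417]), np.float64(5.185763806746762e-05))
collar (array([ 0.4822, -0.3428,  0.045 ]), np.float64(0.002042467636057776))
mouth (array([0.6306, 0.0448, 0.1192]), np.float64(0.0029825674784542937))
yaw 20.336799438921556
chip gb [-0.0276  0.0289]
chip gb [-0.0219 -0.0226]
chip gb [0.0258 0.0425]
chip gb [ 0.0282 -0.0121]
mouth pred [0.6294 0.0453]
mouth top@.125 [0.6283 0.0456 0.125 ]
block yaw -168.64421257017332
```

```bash
cat >> h.py <<'E'
def down(phi,tilt=0):
    """tool down, closing along heading phi (deg); tilt (deg) leans tool z toward heading phi+90"""
    f=np.radians(phi);y=np.array([np.cos(f),np.sin(f),0]);z=np.array([0,0,-1.]);Rm=np.stack([np.cross(y,z),y,z],1)
    return R.from_rotvec(y*np.radians(-tilt))*R.from_matrix(Rm)
def cur():
    s=telemetry.observe();return s['position'],R.from_rotvec(s['orientation']),s
def plan(wps,start=None,maxd=.1):
    p,q,s=cur()
    if start: p,q=start
    print('now',s['time'],p,'q',s['joint_positions'],'F',s['ft_force'])
    for P1,Q1 in wps:
        P1=np.asarray(P1,float);n=1
        while True:
            pp,qq=p,q;out=[];dq=(q.inv()*Q1).as_rotvec()
            for i in range(n):
                P2=p+(P1-p)*(i+1)/n;Q2=q*R.from_rotvec(dq*(i+1)/n)
                l=qq.inv().apply(P2-pp)/.1;d=(qq.inv()*Q2).as_rotvec()/(2*np.pi)
                out.append((l,d,max(np.linalg.norm(l)*.1/.0417,np.linalg.norm(d)*360/7.16)));pp,qq=P2,Q2
            if all(np.abs(o[0]).max()<=1 and o[2]<7.5 for o in out): break
            n+=1
        for l,d,k in out: print('lin',l.round(3),'dr',d.round(4),'rows',round(k,1))
        p,q=P1,Q1
E
python3 - <<'E'
from h import *
print(down(74.1).as_rotvec(), down(0,30).as_matrix()[:,2])
plan([([.562,-.130,.20],down(-11.4)),([.562,-.13,.05],down(-11.4))])
E
```

```text
[0.4345 3.1114 0.    ] [ 0.    -0.5   -0.866]
now 0.1 [0.1781 0.6245 0.2492] q [-1.3592  0.5371 -0.0044  1.5388  0.0026  1.0673 -0.0712] F [ 0.3999  0.1265 -0.176 ]
lin [-0.64  -0.689  0.056] dr [-0.      0.      0.0264] rows 2.3
lin [-0.745 -0.574  0.056] dr [-0.      0.      0.0264] rows 2.3
lin [-0.83  -0.443  0.055] dr [-0.      0.      0.0264] rows 2.3
lin [-0.891 -0.3    0.055] dr [-0.      0.      0.0264] rows 2.3
lin [-0.929 -0.149  0.055] dr [-0.      0.      0.0264] rows 2.3
lin [-0.941  0.006  0.055] dr [-0.      0.      0.0264] rows 2.3
lin [-0.927  0.161  0.055] dr [-0.      0.      0.0264] rows 2.3
lin [-0.887  0.312  0.055] dr [-0.      0.      0.0264] rows 2.3
lin [-0.824  0.454  0.055] dr [-0.      0.      0.0264] rows 2.3
lin [0.   0.   0.75] dr [0. 0. 0.] rows 1.8
lin [0.   0.   0.75] dr [0. 0. 0.] rows 1.8
```

Call:
{"method": "step_arm", "body": {
  "steps": [
    {"linear": [-0.64, -0.69, 0.05], "dr": [0, 0, 0.0264], "fingers": 1},
    {"linear": [-0.64, -0.69, 0.05], "dr": [0, 0, 0.0264], "fingers": 1},
    {"linear": [-0.64, -0.69, 0.05], "dr": [0, 0, 0.0264], "fingers": 1}
  ],
  "grip_force": 50
}}

```text
time: 0.35
position: [0.225, 0.5349, 0.2438]
orientation: [0.703, 3.059, -0.009]
ft_force: [0.8, -0.9, 0.7]
gripper_width: 0.0854
gripper_force: 0.0
```

Call:
{"method": "step_arm", "body": {
  "steps": [
    {"linear": [-0.745, -0.575, 0.05], "dr": [0, 0, 0.0264], "fingers": 1},
    {"linear": [-0.745, -0.575, 0.05], "dr": [0, 0, 0.0264], "fingers": 1},
    {"linear": [-0.745, -0.575, 0.05], "dr": [0, 0, 0.0264], "fingers": 1}
  ]
}}

```text
time: 0.6
position: [0.2671, 0.4507, 0.2392]
orientation: [0.955, 2.991, -0.007]
ft_force: [0.6, -0.3, -0.4]
gripper_width: 0.0849
gripper_force: 0.0
```

Call:
{"method": "step_arm", "body": {
  "steps": [
    {"linear": [-0.83, -0.44, 0.05], "dr": [0, 0, 0.0264], "fingers": 1},
    {"linear": [-0.83, -0.44, 0.05], "dr": [0, 0, 0.0264], "fingers": 1},
    {"linear": [-0.83, -0.44, 0.05], "dr": [0, 0, 0.0264], "fingers": 1}
  ]
}}

```text
time: 0.85
position: [0.3092, 0.3672, 0.2344]
orientation: [1.199, 2.902, -0.006]
ft_force: [0.5, -0.6, 0.2]
gripper_width: 0.0855
gripper_force: 0.0
```

Call:
{"method": "step_arm", "body": {
  "steps": [
    {"linear": [-0.89, -0.3, 0.05], "dr": [0, 0, 0.0264], "fingers": 1},
    {"linear": [-0.89, -0.3, 0.05], "dr": [0, 0, 0.0264], "fingers": 1},
    {"linear": [-0.89, -0.3, 0.05], "dr": [0, 0, 0.0264], "fingers": 1}
  ]
}}

```text
time: 1.1
position: [0.3512, 0.2838, 0.2296]
orientation: [1.435, 2.793, -0.005]
ft_force: [0.1, -1.2, 0.2]
gripper_width: 0.0853
gripper_force: 0.0
```

Call:
{"method": "step_arm", "body": {
  "steps": [
    {"linear": [-0.93, -0.15, 0.05], "dr": [0, 0, 0.0264], "fingers": 1},
    {"linear": [-0.93, -0.15, 0.05], "dr": [0, 0, 0.0264], "fingers": 1},
    {"linear": [-0.93, -0.15, 0.05], "dr": [0, 0, 0.0264], "fingers": 1}
  ]
}}

```text
time: 1.35
position: [0.3936, 0.2002, 0.2248]
orientation: [1.661, 2.664, -0.003]
ft_force: [0.2, 0.1, -0.7]
gripper_width: 0.0855
gripper_force: 0.0
```

Call:
{"method": "step_arm", "body": {
  "steps": [
    {"linear": [-0.94, 0, 0.05], "dr": [0, 0, 0.0264], "fingers": 1},
    {"linear": [-0.94, 0, 0.05], "dr": [0, 0, 0.0264], "fingers": 1},
    {"linear": [-0.94, 0, 0.05], "dr": [0, 0, 0.0264], "fingers": 1}
  ]
}}

```text
time: 1.6
position: [0.4356, 0.1161, 0.2201]
orientation: [1.876, 2.517, -0.002]
ft_force: [0.6, -0.3, -0.2]
gripper_width: 0.0856
gripper_force: 0.0
```

Call:
{"method": "step_arm", "body": {
  "steps": [
    {"linear": [-0.93, 0.16, 0.05], "dr": [0, 0, 0.0264], "fingers": 1},
    {"linear": [-0.93, 0.16, 0.05], "dr": [0, 0, 0.0264], "fingers": 1},
    {"linear": [-0.93, 0.16, 0.05], "dr": [0, 0, 0.0264], "fingers": 1}
  ]
}}

```text
time: 1.85
position: [0.4782, 0.0317, 0.2152]
orientation: [2.077, 2.353, -0.001]
ft_force: [-0.1, -0.6, 0.3]
gripper_width: 0.0852
gripper_force: 0.0
```

Call:
{"method": "step_arm", "body": {
  "steps": [
    {"linear": [-0.89, 0.31, 0.05], "dr": [0, 0, 0.0264], "fingers": 1},
    {"linear": [-0.89, 0.31, 0.05], "dr": [0, 0, 0.0264], "fingers": 1},
    {"linear": [-0.89, 0.31, 0.05], "dr": [0, 0, 0.0264], "fingers": 1}
  ]
}}

```text
time: 2.1
position: [0.5205, -0.0528, 0.2102]
orientation: [2.263, 2.173, -0.002]
ft_force: [0.2, -0.9, 0.0]
gripper_width: 0.0851
gripper_force: 0.0
```

Call:
{"method": "step_arm", "body": {
  "steps": [
    {"linear": [-0.82, 0.45, 0.05], "dr": [0, 0, 0.0264], "fingers": 1},
    {"linear": [-0.82, 0.45, 0.05], "dr": [0, 0, 0.0264], "fingers": 1},
    {"linear": [-0.82, 0.45, 0.05], "dr": [0, 0, 0.0264], "fingers": 1},
    {"linear": [-0.82, 0.45, 0.05], "dr": [0, 0, 0.0264], "fingers": 1}
  ]
}}

```text
time: 2.43
position: [0.5612, -0.1342, 0.2048]
orientation: [2.434, 1.983, -0.003]
ft_force: [-0.2, 0.3, -0.2]
gripper_width: 0.0852
gripper_force: 0.0
```

```bash
sed -i 's/np.radians(-tilt)/np.radians(tilt)/' h.py; python3 - <<'E'
from h import *
plan([([.562,-.13,.05],down(-11.4))])
E
```

```text
now 2.4333 [ 0.5612 -0.1342  0.2048] q [-0.2572  0.5156  0.5579  1.8033 -0.3316  0.9165  0.2428] F [-0.1529  0.3223 -0.2479]
lin [ 0.023 -0.001  0.774] dr [ 0.0001  0.0002 -0.0004] rows 1.9
lin [ 0.022 -0.001  0.774] dr [ 0.0001  0.0002 -0.0004] rows 1.9
```

Call:
{"method": "step_arm", "body": {
  "steps": [
    {"linear": [0.04, 0, 0.4], "dr": [0, 0, 0], "fingers": 1},
    {"linear": [0.04, 0, 0.8], "dr": [0, 0, 0], "fingers": 1},
    {"linear": [0.04, 0, 0.8], "dr": [0, 0, 0], "fingers": 1}
  ]
}}

```text
time: 2.68
position: [0.5565, -0.1226, 0.1185]
orientation: [-2.421, -1.987, 0.012]
ft_force: [-2.2, 0.8, -0.2]
gripper_width: 0.0852
gripper_force: 0.0
```

Call:
{"method": "step_arm", "body": {
  "steps": [
    {"linear": [0, 0, 0.4], "dr": [0, 0, 0], "fingers": 1},
    {"linear": [0, 0, 0.75], "dr": [0, 0, 0], "fingers": 1},
    {"linear": [0, 0, 0.75], "dr": [0, 0, 0], "fingers": 0},
    {"linear": [0, 0, 0.75], "dr": [0, 0, 0], "fingers": 0},
    {"linear": [0, 0, 0.75], "dr": [0, 0, 0], "fingers": 0},
    {"linear": [0, 0, 0.75], "dr": [0, 0, 0], "fingers": 0},
    {"linear": [0, 0, 0.75], "dr": [0, 0, 0], "fingers": 0},
    {"linear": [0, 0, 0.75], "dr": [0, 0, 0], "fingers": 0}
  ]
}}

```text
time: 3.35
position: [0.5631, -0.1262, 0.0522]
orientation: [2.43, 1.988, 0.004]
ft_force: [-0.6, 1.0, 9.1]
gripper_width: 0.0234
gripper_force: 55.1
```

Call:
{"method": "step_arm", "body": {
  "steps": [
    {"linear": [0, 0, 0], "dr": [0, 0, 0], "fingers": 0},
    {"linear": [0, 0, 0], "dr": [0, 0, 0], "fingers": 0},
    {"linear": [0, 0, 0], "dr": [0, 0, 0], "fingers": 0},
    {"linear": [0, 0, 0], "dr": [0, 0, 0], "fingers": 0}
  ]
}}

```text
time: 3.68
position: [0.5631, -0.1262, 0.0522]
orientation: [2.43, 1.988, 0.004]
ft_force: [-1.6, 1.1, 9.3]
gripper_width: 0.0234
gripper_force: 55.1
```

```bash
python3 - <<'E'
from h import *
C=np.array([.5775,.1862]);a=np.radians(20.3)
g=lambda x,y,z:np.array([C[0]+np.cos(a)*x-np.sin(a)*y,C[1]+np.sin(a)*x+np.cos(a)*y,z])
p,q,s=cur();print(s['gripper_width'],s['gripper_force'])
h=p[2]  # block bottom at 0 now
print(g(0,-.07,0),g(0,.125,0))
plan([(p+[0,0,.15],down(-11.4)),(g(0,-.07,h+.15),down(-69.7)),(g(0,-.07,h+.102),down(-69.7)),(g(0,.12,h+.102),down(-69.7))])
E
```

```text
0.023357959128050984 55.14555037021637
[0.6018 0.1205 0.    ] [0.5341 0.3034 0.    ]
now 3.6833 [ 0.5631 -0.1262  0.0522] q [-0.1646  0.7371  0.4188  1.8671 -0.4802  0.635   0.3503] F [-1.5976  1.0548  9.26  ]
lin [ 0.001  0.002 -0.75 ] dr [ 0.0002 -0.0001 -0.0001] rows 1.8
lin [ 0.     0.001 -0.75 ] dr [ 0.0002 -0.0001 -0.0001] rows 1.8
lin [ 0.832 -0.036  0.   ] dr [0.    0.    0.054] rows 2.7
lin [ 0.772 -0.311  0.   ] dr [0.    0.    0.054] rows 2.7
lin [ 0.625 -0.55   0.   ] dr [0.    0.    0.054] rows 2.7
lin [0.   0.   0.48] dr [0. 0. 0.] rows 1.2
lin [-0.   -0.95  0.  ] dr [0. 0. 0.] rows 2.3
lin [ 0.   -0.95  0.  ] dr [0. 0. 0.] rows 2.3
```

Call:
{"method": "step_arm", "body": {
  "steps": [
    {"linear": [0, 0, -0.25], "dr": [0, 0, 0], "fingers": 0},
    {"linear": [0, 0, -0.5], "dr": [0, 0, 0], "fingers": 0},
    {"linear": [0, 0, -0.75], "dr": [0, 0, 0], "fingers": 0}
  ]
}}

```text
time: 3.93
position: [0.5614, -0.1261, 0.1266]
orientation: [-2.432, -1.988, -0.0]
ft_force: [0.6, 0.1, -0.7]
gripper_width: 0.0234
gripper_force: 53.7
```

Call:
{"method": "step_arm", "body": {
  "steps": [
    {"linear": [0, 0, -0.4], "dr": [0, 0, 0], "fingers": 0},
    {"linear": [0, 0, -0.75], "dr": [0, 0, 0], "fingers": 0},
    {"linear": [0, 0, -0.75], "dr": [0, 0, 0], "fingers": 0}
  ]
}}

```text
time: 4.18
position: [0.5655, -0.1276, 0.2076]
orientation: [2.426, 1.982, 0.013]
ft_force: [1.4, -0.7, -2.0]
gripper_width: 0.0234
gripper_force: 53.9
```

Call:
{"method": "step_arm", "body": {
  "steps": [
    {"linear": [0.42, -0.02, 0], "dr": [0, 0, 0.018], "fingers": 0},
    {"linear": [0.83, -0.04, 0], "dr": [0, 0, 0.036], "fingers": 0},
    {"linear": [0.83, -0.04, 0], "dr": [0, 0, 0.054], "fingers": 0}
  ]
}}

```text
time: 4.43
position: [0.5757, -0.0333, 0.2]
orientation: [-2.724, -1.554, -0.007]
ft_force: [1.2, 1.3, -1.3]
gripper_width: 0.0231
gripper_force: 53.7
```

Call:
{"method": "step_arm", "body": {
  "steps": [
    {"linear": [0.39, -0.15, 0], "dr": [0, 0, 0.018], "fingers": 0},
    {"linear": [0.77, -0.31, 0], "dr": [0, 0, 0.036], "fingers": 0},
    {"linear": [0.77, -0.31, 0], "dr": [0, 0, 0.054], "fingers": 0}
  ]
}}

```text
time: 4.68
position: [0.588, 0.0493, 0.1996]
orientation: [-2.946, -1.073, -0.004]
ft_force: [0.1, 2.6, -1.7]
gripper_width: 0.023
gripper_force: 53.7
```

Call:
{"method": "step_arm", "body": {
  "steps": [
    {"linear": [0.31, -0.27, 0], "dr": [0, 0, 0.018], "fingers": 0},
    {"linear": [0.62, -0.55, 0], "dr": [0, 0, 0.036], "fingers": 0},
    {"linear": [0.62, -0.55, 0], "dr": [0, 0, 0.054], "fingers": 0},
    {"linear": [0.62, -0.55, 0], "dr": [0, 0, 0.054], "fingers": 0},
    {"linear": [0.62, -0.55, 0], "dr": [0, 0, 0.054], "fingers": 0}
  ]
}}

```text
time: 5.1
position: [0.5994, 0.12, 0.2001]
orientation: [3.091, 0.556, -0.0]
ft_force: [-0.6, -0.7, -0.3]
gripper_width: 0.0231
gripper_force: 53.7
```

```bash
cat >> h.py <<'E'
C=np.array([.5775,.1862]);a=np.radians(20.3)
g=lambda x,y,z:np.array([C[0]+np.cos(a)*x-np.sin(a)*y,C[1]+np.sin(a)*x+np.cos(a)*y,z])
E
python3 - <<'E'
from h import *
p,q,s=cur();print(s['gripper_width'],s['gripper_force'],s['orientation'])
plan([(g(.003,-.07,.155),down(-69.7)),(g(.003,.122,.155),down(-69.7))])
for n in('side','top'):
    im=imaging.capture(n);np.save(f'pics/{n}1.npy',im)
im=np.load('pics/side1.npy');cv2.imwrite('pics/s1.png',cv2.resize(im[100:300,150:400],None,fx=3,fy=3,interpolation=2)[...,::-1])
E
```

```text
0.023068643381617522 53.728031516075134 [ 3.0911  0.5564 -0.0002]
now 5.1 [0.5994 0.12   0.2001] q [-0.8127  0.6512  0.7918  1.7228 -0.5378  0.9985 -1.0367] F [-0.6035 -0.7039 -0.3123]
lin [0.054 0.003 0.451] dr [0.0001 0.     0.0003] rows 1.1
lin [-0.   -0.96  0.  ] dr [0. 0. 0.] rows 2.3
lin [ 0.   -0.96  0.  ] dr [0. 0. 0.] rows 2.3
```

View pics/s1.png

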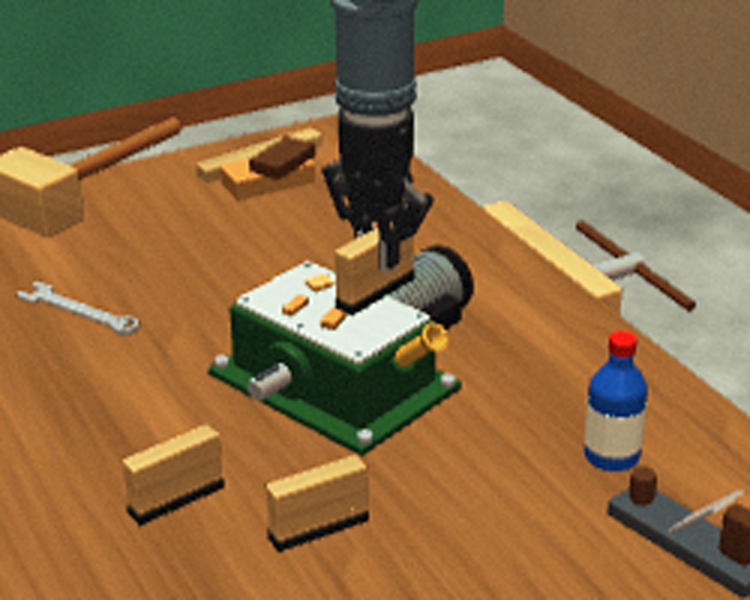

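The picture shows the block held upright and level, hanging above the cover's tube side, with the chips to its left. I lower it and sweep toward +y.

Call:
{"method": "step_arm", "body": {
  "steps": [
    {"linear": [0.05, 0, 0.15], "dr": [0, 0, 0], "fingers": 0},
    {"linear": [0.05, 0, 0.3], "dr": [0, 0, 0], "fingers": 0},
    {"linear": [0.05, 0, 0.45], "dr": [0, 0, 0], "fingers": 0},
    {"linear": [0.05, 0, 0.45], "dr": [0, 0, 0], "fingers": 0},
    {"linear": [0.05, 0, 0.45], "dr": [0, 0, 0], "fingers": 0},
    {"linear": [0.05, 0, 0.45], "dr": [0, 0, 0], "fingers": 0}
  ]
}}

```text
time: 5.7
position: [0.6047, 0.1208, 0.1559]
orientation: [-3.093, -0.55, -0.001]
ft_force: [0.7, -0.1, 0.0]
gripper_width: 0.0238
gripper_force: 53.7
```

Call:
{"method": "step_arm", "body": {
  "steps": [
    {"linear": [0, -0.06, 0], "dr": [0, 0, 0], "fingers": 0},
    {"linear": [0, -0.18, 0], "dr": [0, 0, 0], "fingers": 0},
    {"linear": [0, -0.3, 0], "dr": [0, 0, 0], "fingers": 0},
    {"linear": [0, -0.42, 0], "dr": [0, 0, 0], "fingers": 0},
    {"linear": [0, -0.54, 0], "dr": [0, 0, 0], "fingers": 0},
    {"linear": [0, -0.66, 0], "dr": [0, 0, 0], "fingers": 0},
    {"linear": [0, -0.78, 0], "dr": [0, 0, 0], "fingers": 0},
    {"linear": [0, -0.9, 0], "dr": [0, 0, 0], "fingers": 0}
  ]
}}

```text
time: 6.37
position: [0.5727, 0.2076, 0.155]
orientation: [-3.093, -0.553, 0.0]
ft_force: [0.8, 0.0, -0.7]
gripper_width: 0.0232
gripper_force: 53.7
```

Call:
{"method": "step_arm", "body": {
  "steps": [
    {"linear": [0, -0.12, 0], "dr": [0, 0, 0], "fingers": 0},
    {"linear": [0, -0.24, 0], "dr": [0, 0, 0], "fingers": 0},
    {"linear": [0, -0.36, 0], "dr": [0, 0, 0], "fingers": 0},
    {"linear": [0, -0.48, 0], "dr": [0, 0, 0], "fingers": 0},
    {"linear": [0, -0.6, 0], "dr": [0, 0, 0], "fingers": 0},
    {"linear": [0, -0.72, 0], "dr": [0, 0, 0], "fingers": 0},
    {"linear": [0, -0.84, 0], "dr": [0, 0, 0], "fingers": 0},
    {"linear": [0, -0.96, 0], "dr": [0, 0, 0], "fingers": 0}
  ]
}}

```text
time: 7.03
position: [0.5396, 0.2974, 0.1549]
orientation: [-3.093, -0.552, 0.0]
ft_force: [0.1, -0.4, -0.2]
gripper_width: 0.0232
gripper_force: 53.7
```

Call:
{"method": "step_arm", "body": {
  "steps": [
    {"linear": [0, -0.06, 0], "dr": [0, 0, 0], "fingers": 0},
    {"linear": [0, -0.1, 0], "dr": [0, 0, 0], "fingers": 0},
    {"linear": [0, -0.1, 0], "dr": [0, 0, 0], "fingers": 0},
    {"linear": [0, -0.1, 0], "dr": [0, 0, 0], "fingers": 0}
  ]
}}

```text
time: 7.37
position: [0.5368, 0.3052, 0.155]
orientation: [3.092, 0.551, 0.0]
ft_force: [0.1, -0.5, -1.6]
gripper_width: 0.0235
gripper_force: 53.7
```

```bash
python3 - <<'E'
from h import *
p,q,s=cur();print(p,s['orientation'],s['ft_force'],s['time'])
A=[]
for n in('side','top'):
    im=imaging.capture(n);np.save(f'pics/{n}2.npy',im)
    A.append(cv2.resize(im[150:300,120:330],None,fx=2.6,fy=2,interpolation=2))
cv2.imwrite('pics/s2.png',np.vstack(A)[...,::-1])
E
```

```text
[0.5368 0.3052 0.155 ] [3.0924 0.551  0.0003] [ 0.1194 -0.5394 -1.6257] 7.3667
```

View pics/s2.png

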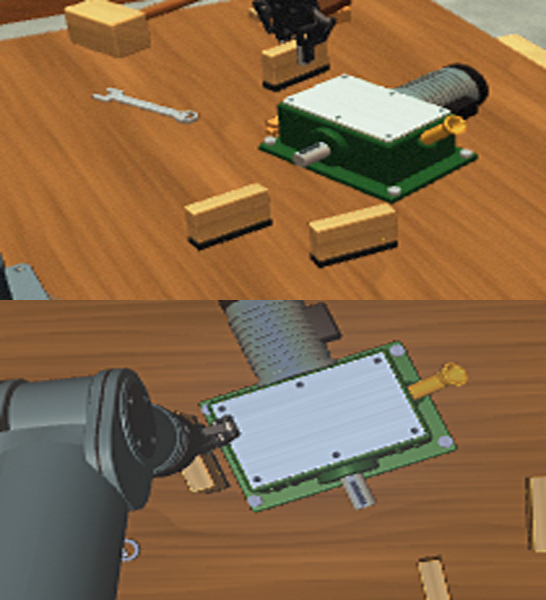

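The cover is bare. The chips have dropped on the far (+y) side and one shows near the flange at s2 (270,125). I lift the block, still held, carry it back to its spot and check the chips on the way.

```bash
python3 - <<'E'
from h import *
p,q,s=cur()
o,d=ray('side',(223.8,212.5))
n=np.array([-np.sin(a),np.cos(a)])
for Y in (.1,.11,.12): 
    k=(Y-n@(o[:2]-C))/(n@d[:2]);print(Y,o+k*d)
plan([(p+[0.0,0,.085],down(-69.7)),([.55,-.15,.24],down(-69.7)),([.55,-.15,.055],down(-69.7))])
E
```

```text
0.1 [0.471  0.2534 0.0507]
0.11 [0.4757 0.2658 0.0423]
0.12 [0.4804 0.2782 0.0338]
now 7.4667 [0.537  0.3046 0.1551] q [-1.1027  0.7189  0.7573  1.7345 -0.5971  0.9335 -1.319 ] F [0.2185 0.2491 0.0569]
lin [ 0.    0.   -0.85] dr [ 0.0001 -0.     -0.0004] rows 2.0
lin [-0.291  0.862  0.   ] dr [0. 0. 0.] rows 2.2
lin [-0.291  0.862  0.   ] dr [0. 0. 0.] rows 2.2
lin [-0.291  0.862  0.   ] dr [0. 0. 0.] rows 2.2
lin [-0.291  0.862  0.   ] dr [0. 0. 0.] rows 2.2
lin [-0.291  0.862  0.   ] dr [0. 0. 0.] rows 2.2
lin [0.    0.    0.925] dr [0. 0. 0.] rows 2.2
lin [0.    0.    0.925] dr [0. 0. 0.] rows 2.2
```

Call:
{"method": "step_arm", "body": {
  "steps": [
    {"linear": [0, 0, -0.4], "dr": [0, 0, 0], "fingers": 0},
    {"linear": [0, 0, -0.85], "dr": [0, 0, 0], "fingers": 0},
    {"linear": [0, 0, -0.85], "dr": [0, 0, 0], "fingers": 0}
  ]
}}

```text
time: 7.72
position: [0.5408, 0.3053, 0.247]
orientation: [-3.091, -0.548, -0.016]
ft_force: [1.8, -0.1, -0.4]
gripper_width: 0.0234
gripper_force: 53.9
```

Call:
{"method": "step_arm", "body": {
  "steps": [
    {"linear": [-0.1, 0.3, 0], "dr": [0, 0, 0], "fingers": 0},
    {"linear": [-0.2, 0.6, 0], "dr": [0, 0, 0], "fingers": 0},
    {"linear": [-0.29, 0.86, 0], "dr": [0, 0, 0], "fingers": 0}
  ]
}}

```text
time: 7.97
position: [0.5395, 0.2124, 0.2404]
orientation: [3.093, 0.55, 0.002]
ft_force: [-0.6, -1.5, -2.0]
gripper_width: 0.0237
gripper_force: 53.8
```

Call:
{"method": "step_arm", "body": {
  "steps": [
    {"linear": [-0.1, 0.3, 0], "dr": [0, 0, 0], "fingers": 0},
    {"linear": [-0.2, 0.6, 0], "dr": [0, 0, 0], "fingers": 0},
    {"linear": [-0.29, 0.86, 0], "dr": [0, 0, 0], "fingers": 0}
  ]
}}

```text
time: 8.22
position: [0.5417, 0.1211, 0.2402]
orientation: [3.093, 0.548, 0.001]
ft_force: [0.7, -0.0, -0.9]
gripper_width: 0.0236
gripper_force: 53.8
```

Call:
{"method": "step_arm", "body": {
  "steps": [
    {"linear": [-0.1, 0.3, 0], "dr": [0, 0, 0], "fingers": 0},
    {"linear": [-0.2, 0.6, 0], "dr": [0, 0, 0], "fingers": 0},
    {"linear": [-0.29, 0.86, 0], "dr": [0, 0, 0], "fingers": 0}
  ]
}}

```text
time: 8.47
position: [0.544, 0.0303, 0.2403]
orientation: [3.093, 0.548, 0.001]
ft_force: [-0.4, 0.7, -1.7]
gripper_width: 0.0233
gripper_force: 53.8
```

Call:
{"method": "step_arm", "body": {
  "steps": [
    {"linear": [-0.1, 0.3, 0], "dr": [0, 0, 0], "fingers": 0},
    {"linear": [-0.2, 0.6, 0], "dr": [0, 0, 0], "fingers": 0},
    {"linear": [-0.29, 0.86, 0], "dr": [0, 0, 0], "fingers": 0}
  ]
}}

```text
time: 8.72
position: [0.5464, -0.0604, 0.2403]
orientation: [3.093, 0.548, 0.001]
ft_force: [-0.4, -1.1, -0.8]
gripper_width: 0.0234
gripper_force: 53.8
```

Call:
{"method": "step_arm", "body": {
  "steps": [
    {"linear": [-0.1, 0.3, 0], "dr": [0, 0, 0], "fingers": 0},
    {"linear": [-0.2, 0.6, 0], "dr": [0, 0, 0], "fingers": 0},
    {"linear": [-0.29, 0.86, 0], "dr": [0, 0, 0], "fingers": 0},
    {"linear": [-0.29, 0.86, 0], "dr": [0, 0, 0], "fingers": 0}
  ]
}}

```text
time: 9.05
position: [0.5478, -0.1561, 0.241]
orientation: [3.091, 0.536, 0.001]
ft_force: [-0.6, -0.6, -0.1]
gripper_width: 0.0236
gripper_force: 53.8
```

```bash
python3 - <<'E'
from h import *
plan([([.55,-.15,.053],down(-69.7))])
im=imaging.capture('top');np.save('pics/top3.npy',im);im2=imaging.capture('side');np.save('pics/side3.npy',im2)
A=[cv2.resize(im[140:300,150:350],None,fx=2,fy=2,interpolation=2),cv2.resize(im2[140:300,170:370],None,fx=2,fy=2,interpolation=2)]
cv2.imwrite('pics/t3.png',np.hstack(A)[...,::-1])
E
```

```text
now 9.05 [ 0.5478 -0.1561  0.241 ] q [-0.4301  0.537   0.8678  1.8036 -0.4713  1.0198 -0.6059] F [-0.5731 -0.6066 -0.0555]
lin [ 0.021 -0.03   0.94 ] dr [ 0.0004  0.     -0.0009] rows 2.3
lin [ 0.021 -0.027  0.94 ] dr [ 0.0004  0.     -0.0009] rows 2.3
```

View pics/t3.png

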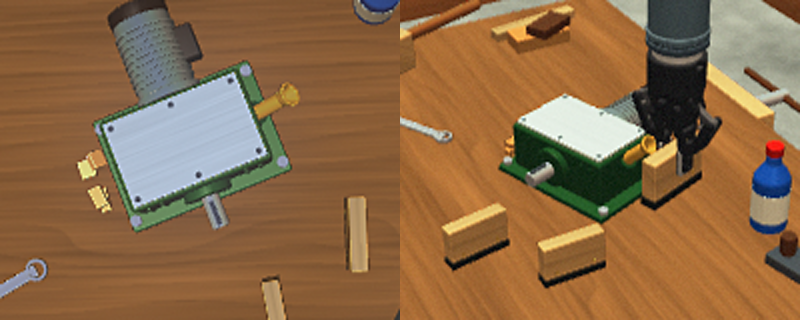

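```bash
python3 - <<'E'
from h import *
def bl(f,roi):
    im=np.load(f);m=cv2.inRange(cv2.cvtColor(im,cv2.COLOR_RGB2HSV),np.array((12,70,150)),np.array((32,220,255)));k=np.zeros_like(m);x0,y0,x1,y1=roi;k[y0:y1,x0:x1]=255
    return [(cv2.contourArea(c),np.array(cv2.minAreaRect(c)[0]),cv2.boundingRect(c)) for c in cv2.findContours(m&k,0,1)[0] if cv2.contourArea(c)>4]
print(bl('pics/top3.npy',(180,200,212,255)));print(bl('pics/side3.npy',(215,200,232,225)))
for u in [(198.5,219)]:
  for v in [(223,212),(224,210),(224,215)]: print(tri(u,v))
E
```

```text
[(66.0, array([200.2, 238.9]), (194, 233, 12, 14)), (100.0, array([195.3, 221.6]), (188, 215, 16, 15))]
[(207.5, array([221., 212.]), (215, 200, 13, 25))]
(array([ 0.5341,  0.3361, -0.0107]), np.float64(0.06485168437493977))
(array([ 0.5353,  0.3334, -0.0012]), np.float64(0.06072127097860871))
(array([ 0.5367,  0.3392, -0.0265]), np.float64(0.062051073818000325))
```

Call:
{"method": "step_arm", "body": {
  "steps": [
    {"linear": [0.02, -0.03, 0.35], "dr": [0, 0, 0], "fingers": 0},
    {"linear": [0.02, -0.03, 0.7], "dr": [0, 0, 0], "fingers": 0},
    {"linear": [0.02, -0.03, 0.95], "dr": [0, 0, 0], "fingers": 0},
    {"linear": [0.02, -0.03, 0.95], "dr": [0, 0, 0], "fingers": 0}
  ]
}}

```text
time: 9.48
position: [0.547, -0.1417, 0.1404]
orientation: [-3.088, -0.554, 0.012]
ft_force: [-0.5, 0.1, -1.0]
gripper_width: 0.0234
gripper_force: 53.7
```

Call:
{"method": "step_arm", "body": {
  "steps": [
    {"linear": [0, 0, 0.2], "dr": [0, 0, 0], "fingers": 0},
    {"linear": [0, 0, 0.4], "dr": [0, 0, 0], "fingers": 0},
    {"linear": [0, 0, 0.6], "dr": [0, 0, 0], "fingers": 0},
    {"linear": [0, 0, 0.75], "dr": [0, 0, 0], "fingers": 0},
    {"linear": [0, 0, 0.85], "dr": [0, 0, 0], "fingers": 0},
    {"linear": [0, 0, 0.88], "dr": [0, 0, 0], "fingers": 0},
    {"linear": [0, 0, 0.9], "dr": [0, 0, 0], "fingers": 0},
    {"linear": [0, 0, 0.9], "dr": [0, 0, 0], "fingers": 0}
  ]
}}

```text
time: 10.15
position: [0.5506, -0.1446, 0.0556]
orientation: [3.092, 0.552, 0.001]
ft_force: [-0.0, 0.6, -1.3]
gripper_width: 0.0238
gripper_force: 53.7
```

Call:
{"method": "step_arm", "body": {
  "steps": [
    {"linear": [0, 0, 0.02], "dr": [0, 0, 0], "fingers": 0},
    {"linear": [0, 0, 0.04], "dr": [0, 0, 0], "fingers": 0},
    {"linear": [0, 0, 0.04], "dr": [0, 0, 0], "fingers": 0},
    {"linear": [0, 0, 0.04], "dr": [0, 0, 0], "fingers": 0.6},
    {"linear": [0, 0, 0.04], "dr": [0, 0, 0], "fingers": 1},
    {"linear": [0, 0, 0.04], "dr": [0, 0, 0], "fingers": 1},
    {"linear": [0, 0, 0.04], "dr": [0, 0, 0], "fingers": 1},
    {"linear": [0, 0, 0.04], "dr": [0, 0, 0], "fingers": 1}
  ]
}}

```text
time: 10.82
position: [0.5501, -0.1444, 0.051]
orientation: [-3.093, -0.552, 0.0]
ft_force: [-0.4, 0.6, -0.1]
gripper_width: 0.0818
gripper_force: 0.0
```

Call:
{"method": "step_arm", "body": {
  "steps": [
    {"linear": [0, 0, -0.2], "dr": [0, 0, 0], "fingers": 1},
    {"linear": [0, 0, -0.5], "dr": [0, 0, 0], "fingers": 1},
    {"linear": [0, 0, -0.9], "dr": [0, 0, 0], "fingers": 1},
    {"linear": [0, 0, -0.95], "dr": [0, 0, 0], "fingers": 1}
  ]
}}

```text
time: 11.15
position: [0.5529, -0.1463, 0.1513]
orientation: [3.09, 0.55, 0.011]
ft_force: [0.9, -0.9, 0.7]
gripper_width: 0.0853
gripper_force: 0.0
```

```bash
python3 - <<'E'
from h import *
n=np.array([-np.sin(a),np.cos(a)])
for u in [(195.3,221.6),(198.5,219),(203,219),(200,239)]:print([ (z,(n@(onz('top',u,z)[:2]-C)).round(3)) for z in(.01,.03,.06)])
im=imaging.capture('side');np.save('pics/side4.npy',im)
m=cv2.inRange(cv2.cvtColor(im[235:300,270:360],cv2.COLOR_RGB2HSV),np.array((8,60,170)),np.array((28,200,255)))
for c in cv2.findContours(m,0,1)[0]:
    if cv2.contourArea(c)>30: q=cv2.minAreaRect(c);print(np.array(q[0])+[270,235],q[1],onz('side',np.array(q[0])+[270,235],.07))
H=np.array([.4467,-.348,.046]);phi=-83
Q=down(phi,30);print('toolz',Q.as_matrix()[:,2])
z=Q.as_matrix()[:,2]
plan([(H-.10*z+[0,0,.03],Q),(H,Q)])
E
```

```text
[(0.01, np.float64(0.142)), (0.03, np.float64(0.138)), (0.06, np.float64(0.132))]
[(0.01, np.float64(0.131)), (0.03, np.float64(0.127)), (0.06, np.float64(0.122))]
[(0.01, np.float64(0.119)), (0.03, np.float64(0.115)), (0.06, np.float64(0.11))]
[(0.01, np.float64(0.147)), (0.03, np.float64(0.143)), (0.06, np.float64(0.137))]
[276.5 288.5] (13.0, 21.0) [ 0.4353 -0.1913  0.07  ]
[289.1154 289.0769] (49.09096908569336, 15.531606674194336) [ 0.4639 -0.2097  0.07  ]
[281.7231 270.9491] (29.58248519897461, 4.242302894592285) [ 0.483  -0.1336  0.07  ]
[355.  245.5] (11.0, 8.0) [ 0.7336 -0.1352  0.07  ]
[321.3301 270.0863] (93.64054107666016, 51.243202209472656) [ 0.5825 -0.1841  0.07  ]
toolz [ 0.4963  0.0609 -0.866 ]
now 11.2 [ 0.5526 -0.1456  0.15  ] q [-0.3692  0.6531  0.7631  1.867  -0.5915  0.8545 -0.5257] F [ 1.2575 -0.1136  0.5289]
lin [-0.726  0.473 -0.045] dr [-0.003   0.0273  0.012 ] rows 2.1
lin [-0.671  0.528 -0.155] dr [-0.003   0.0273  0.012 ] rows 2.1
lin [-0.594  0.58  -0.254] dr [-0.003   0.0273  0.012 ] rows 2.1
lin [-0.075 -0.     0.63 ] dr [0. 0. 0.] rows 1.5
lin [-0.075 -0.     0.63 ] dr [0. 0. 0.] rows 1.5
```

Call:
{"method": "step_arm", "body": {
  "steps": [
    {"linear": [-0.35, 0.24, -0.1], "dr": [0, 0.01, 0.005], "fingers": 1},
    {"linear": [-0.73, 0.47, -0.05], "dr": [-0.003, 0.0273, 0.012], "fingers": 1},
    {"linear": [-0.73, 0.47, -0.05], "dr": [-0.003, 0.0273, 0.012], "fingers": 1}
  ]
}}

```text
time: 11.45
position: [0.4857, -0.2229, 0.1492]
orientation: [-3.096, -0.4, -0.264]
ft_force: [-3.0, -0.3, -0.7]
gripper_width: 0.0853
gripper_force: 0.0
```

Call:
{"method": "step_arm", "body": {
  "steps": [
    {"linear": [-0.33, 0.26, -0.08], "dr": [-0.002, 0.014, 0.006], "fingers": 1},
    {"linear": [-0.67, 0.53, -0.16], "dr": [-0.003, 0.0273, 0.012], "fingers": 1},
    {"linear": [-0.67, 0.53, -0.16], "dr": [-0.003, 0.0273, 0.012], "fingers": 1}
  ]
}}

```text
time: 11.7
position: [0.4414, -0.2871, 0.1553]
orientation: [-3.06, -0.294, -0.535]
ft_force: [-0.1, 0.8, 0.0]
gripper_width: 0.0855
gripper_force: 0.0
```

Call:
{"method": "step_arm", "body": {
  "steps": [
    {"linear": [-0.3, 0.29, -0.13], "dr": [-0.002, 0.014, 0.006], "fingers": 1},
    {"linear": [-0.59, 0.58, -0.25], "dr": [-0.003, 0.0273, 0.012], "fingers": 1},
    {"linear": [-0.59, 0.58, -0.25], "dr": [-0.003, 0.0273, 0.012], "fingers": 1},
    {"linear": [-0.59, 0.58, -0.25], "dr": [-0.003, 0.0273, 0.012], "fingers": 1},
    {"linear": [-0.59, 0.58, -0.25], "dr": [-0.003, 0.0273, 0.012], "fingers": 1}
  ]
}}

```text
time: 12.12
position: [0.393, -0.3541, 0.1593]
orientation: [-3.0, -0.175, -0.789]
ft_force: [0.1, 1.1, 0.4]
gripper_width: 0.0851
gripper_force: 0.0
```

```bash
python3 - <<'E'
from h import *
im=imaging.capture('side');cv2.imwrite('pics/s5.png',cv2.resize(im[180:370,170:400],None,fx=3,fy=3,interpolation=2)[...,::-1])
H=np.array([.4467,-.348,.046]);Q=down(-83,30)
plan([(H,Q)])
E
```

```text
now 12.1667 [ 0.3945 -0.3526  0.1594] q [ 0.5253  0.444   0.4536  2.1835 -1.2346  0.6733  0.5182] F [0.5679 0.9027 0.1878]
lin [-0.052  0.012  0.623] dr [-0.0003  0.0006 -0.0002] rows 1.5
lin [-0.054  0.01   0.622] dr [-0.0003  0.0006 -0.0002] rows 1.5
```

View pics/s5.png

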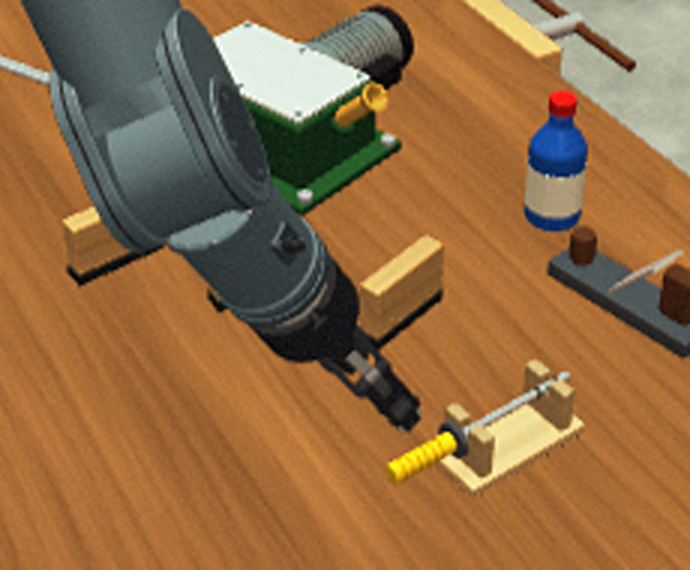

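The block stands upright again, and the gripper hovers above and behind the yellow handle. Joint 5 is close to its limit, so I descend half way and look at it.

Call:
{"method": "step_arm", "body": {
  "steps": [
    {"linear": [-0.05, 0.01, 0.3], "dr": [0, 0, 0], "fingers": 1},
    {"linear": [-0.05, 0.01, 0.6], "dr": [0, 0, 0], "fingers": 1},
    {"linear": [-0.05, 0.01, 0.6], "dr": [0, 0, 0], "fingers": 1}
  ]
}}

```text
time: 12.42
position: [0.4227, -0.3464, 0.1033]
orientation: [-2.993, -0.191, -0.79]
ft_force: [-0.2, -0.2, 0.8]
gripper_width: 0.0857
gripper_force: 0.0
```

```bash
python3 - <<'E'
from h import *
H=np.array([.4467,-.348,.046])
plan([(H,down(-83,30))])
plan([(H,down(-83,15))])
E
```

```text
now 12.4167 [ 0.4227 -0.3464  0.1033] q [ 0.7862  0.5426  0.0704  2.1543 -1.2995  0.4786  0.5926] F [-0.237  -0.1757  0.7709]
lin [-0.077  0.051  0.615] dr [-0.0016  0.0012  0.0004] rows 1.5
now 12.4167 [ 0.4227 -0.3464  0.1033] q [ 0.7862  0.5426  0.0704  2.1543 -1.2995  0.4786  0.5926] F [-0.237  -0.1757  0.7709]
lin [-0.077  0.051  0.615] dr [-0.0015 -0.0405  0.0006] rows 2.0
```

Call:
{"method": "step_arm", "body": {
  "steps": [
    {"linear": [-0.03, 0.02, 0.1], "dr": [0, -0.02, 0], "fingers": 1},
    {"linear": [-0.05, 0.03, 0.2], "dr": [-0.0015, -0.04, 0], "fingers": 1},
    {"linear": [-0.08, 0.05, 0.3], "dr": [-0.0015, -0.04, 0], "fingers": 1},
    {"linear": [-0.08, 0.05, 0.3], "dr": [-0.0015, -0.04, 0], "fingers": 1}
  ]
}}

```text
time: 12.75
position: [0.4351, -0.3491, 0.0742]
orientation: [-3.095, -0.206, -0.409]
ft_force: [1.7, 1.7, 0.9]
gripper_width: 0.0856
gripper_force: 0.0
```

```bash
python3 - <<'E'
from h import *
plan([([.4467,-.348,.046],down(-83,15))])
E
```

```text
now 12.75 [ 0.4351 -0.3491  0.0742] q [ 0.4421  0.6159  0.3323  2.0489 -0.9126  0.4875  0.0769] F [1.6568 1.7006 0.8556]
lin [0.039 0.003 0.303] dr [ 0.0003 -0.0002  0.0017] rows 0.7
```

Call:
{"method": "step_arm", "body": {
  "steps": [
    {"linear": [0.02, 0, 0.15], "dr": [0, 0, 0], "fingers": 1},
    {"linear": [0.04, 0, 0.3], "dr": [0, 0, 0.0015], "fingers": 1},
    {"linear": [0.04, 0, 0.3], "dr": [0, 0, 0.0015], "fingers": 1},
    {"linear": [0.04, 0, 0.3], "dr": [0, 0, 0.0015], "fingers": 0},
    {"linear": [0.04, 0, 0.3], "dr": [0, 0, 0.0015], "fingers": 0},
    {"linear": [0.04, 0, 0.3], "dr": [0, 0, 0.0015], "fingers": 0},
    {"linear": [0.04, 0, 0.3], "dr": [0, 0, 0.0015], "fingers": 0},
    {"linear": [0.04, 0, 0.3], "dr": [0, 0, 0.0015], "fingers": 0}
  ]
}}

```text
time: 13.42
position: [0.4401, -0.3536, 0.0482]
orientation: [-3.098, -0.171, -0.415]
ft_force: [0.2, 0.1, 1.5]
gripper_width: 0.0257
gripper_force: 0.5
```

Call:
{"method": "step_arm", "body": {
  "steps": [
    {"linear": [0, 0, 0], "dr": [0, 0, 0], "fingers": 0},
    {"linear": [0, 0, 0], "dr": [0, 0, 0], "fingers": 0},
    {"linear": [0, 0, 0], "dr": [0, 0, 0], "fingers": 0},
    {"linear": [0, 0, 0], "dr": [0, 0, 0], "fingers": 0}
  ]
}}

```text
time: 13.75
position: [0.4398, -0.3515, 0.0473]
orientation: [-3.095, -0.173, -0.412]
ft_force: [-3.0, 4.7, 1.9]
gripper_width: 0.0166
gripper_force: 48.4
```

```bash
python3 - <<'E'
from h import *
p,q,s=cur();print(s['gripper_width'],s['gripper_force'],q.as_matrix())
plan([(p+[0,0,.1],q),(p+[0,0,.2],q)])
E
```

```text
0.01659725270323919 48.39120626449585 [[ 0.9591  0.1118  0.2601]
 [ 0.1079 -0.9937  0.0293]
 [ 0.2618 -0.0001 -0.9651]]
now 13.75 [ 0.4398 -0.3515  0.0473] q [ 0.4804  0.6683  0.282   2.0379 -0.9713  0.4435  0.1168] F [-2.9551  4.6612  1.9495]
lin [ 0.262 -0.    -0.965] dr [0. 0. 0.] rows 2.4
lin [ 0.262 -0.    -0.965] dr [0. 0. 0.] rows 2.4
```

Call:
{"method": "step_arm", "body": {
  "steps": [
    {"linear": [0.05, 0, -0.2], "dr": [0, 0, 0], "fingers": 0},
    {"linear": [0.13, 0, -0.48], "dr": [0, 0, 0], "fingers": 0},
    {"linear": [0.2, 0, -0.75], "dr": [0, 0, 0], "fingers": 0},
    {"linear": [0.26, 0, -0.97], "dr": [0, 0, 0], "fingers": 0}
  ]
}}

```text
time: 14.08
position: [0.4397, -0.3542, 0.1498]
orientation: [-3.1, -0.169, -0.415]
ft_force: [0.3, -0.3, -1.9]
gripper_width: 0.0165
gripper_force: 48.6
```

Call:
{"method": "step_arm", "body": {
  "steps": [
    {"linear": [0.13, 0, -0.48], "dr": [0, 0, 0], "fingers": 0},
    {"linear": [0.26, 0, -0.97], "dr": [0, 0, 0], "fingers": 0},
    {"linear": [0.26, 0, -0.97], "dr": [0, 0, 0], "fingers": 0},
    {"linear": [0.26, 0, -0.97], "dr": [0, 0, 0], "fingers": 0}
  ]
}}

```text
time: 14.42
position: [0.4413, -0.3555, 0.2535]
orientation: [-3.103, -0.171, -0.426]
ft_force: [0.2, -1.4, -0.4]
gripper_width: 0.0163
gripper_force: 48.6
```

```bash
python3 - <<'E'
from h import *
p,q,s=cur();print(p,q.as_rotvec(),s['gripper_width'],s['joint_positions'],s['ft_force'])
A=[]
for n in('side','top'):
    im=imaging.capture(n);np.save(f'pics/{n}6.npy',im)
    u=proj(n,p).astype(int);print(n,u);A.append(cv2.resize(im[u[1]-70:u[1]+50,u[0]-60:u[0]+70],None,fx=3,fy=3,interpolation=2))
    print(u-[60,70])
cv2.imwrite('pics/d6.png',np.hstack(A)[...,::-1])
E
```

```text
[ 0.4413 -0.3555  0.2535] [-3.1027 -0.1705 -0.4257] 0.016306729086285995 [ 0.2017  0.3464  0.6227  1.9459 -0.5737  0.8077 -0.302 ] [ 0.1723 -1.3511 -0.427 ]
side [312 268]
[252 198]
top [481 256]
[421 186]
```

View pics/d6.png

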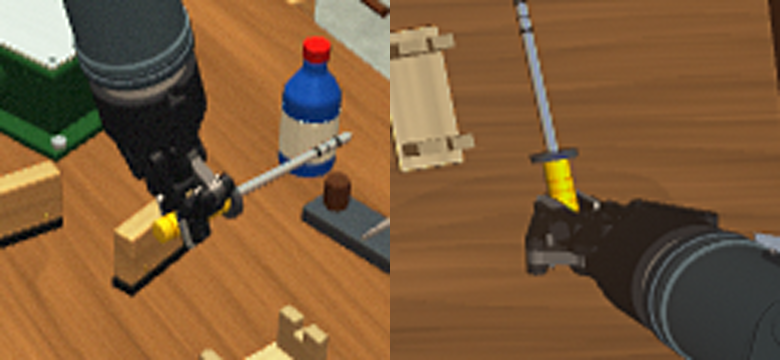

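The dipstick hangs level in the grip with the fingers on the yellow handle. The tip is near side px (368,244) and the collar near side (330,267) and top (475,238). Next I fit the rod in both views to get its pose in the tool frame.

```bash
cat >> h.py <<'E'
def rodfit(n,im,p0,p1,w=5,ext=12):
    """pixels of the grey rod near the predicted segment p0(collar)->p1(tip); returns line point, dir, tip pixel"""
    hsv=cv2.cvtColor(im,cv2.COLOR_RGB2HSV);d=(p1-p0)/np.linalg.norm(p1-p0);nn=np.array([-d[1],d[0]]);L=np.linalg.norm(p1-p0)
    vv,uu=np.mgrid[:im.shape[0],:im.shape[1]];t=(uu-p0[0])*d[0]+(vv-p0[1])*d[1];e=(uu-p0[0])*nn[0]+(vv-p0[1])*nn[1]
    m=(hsv[...,1]<75)&(hsv[...,2]>70)&(np.abs(e)<w)&(t>4)&(t<L+ext)
    m=max(cv2.findContours(cv2.morphologyEx(m.astype(np.uint8),cv2.MORPH_CLOSE,np.ones((7,7),np.uint8)),0,1)[0],key=cv2.contourArea)
    k=np.zeros(im.shape[:2],np.uint8);cv2.drawContours(k,[m],-1,1,-1);ys,xs=np.nonzero(k)
    vx,vy,x,y=cv2.fitLine(np.stack([xs,ys],1).astype(np.float32),cv2.DIST_HUBER,0,.01,.01).ravel()
    v=np.array([vx,vy])*np.sign(np.dot([vx,vy],d));c=np.array([x,y]);tt=((xs-x)*v[0]+(ys-y)*v[1])
    return c,v,c+v*(tt.max()+.5),len(xs)
def line3(ft,fs):
    N=[]
    for n,f in(('top',ft),('side',fs)):
        _,a_=ray(n,f[0]-20*f[1]);_,b_=ray(n,f[0]+20*f[1]);N.append(np.cross(a_,b_))
    d=np.cross(*N);return d/np.linalg.norm(d)
def measure(X,dv,ims):
    f={n:rodfit(n,ims[n],proj(n,X),proj(n,X+.13*dv)) for n in('top','side')}
    d=line3(f['top'],f['side']);d*=np.sign(d@dv);tip,err=tri(f['top'][2],f['side'][2])
    return tip,d,err,f
E
python3 - <<'E'
from h import *
ims={n:np.load(f'pics/{n}6.npy') for n in('top','side')}
X,e=tri((475.3,237.7),(329.7,266.7));print('collar',X,e)
dv=np.array([np.cos(.12),np.sin(.12),0])
for i in range(2):
    tip,d,err,f=measure(X,dv,ims);print('tip',tip,err,'d',d,np.degrees(np.arctan2(d[1],d[0])),np.degrees(np.arcsin(d[2])),[v[2:] for v in f.values()],'org',tip-.13*d)
    X,dv=tip-.13*d,d
p,q,s=cur();print('in tool: org',q.inv().apply(X-p),'d',q.inv().apply(d))
E
```

```text
collar [ 0.4856 -0.3534  0.24  ] 0.005422514488718284
tip [ 0.6172 -0.3313  0.2432] 0.0005729026824131756 d [ 0.9913  0.127  -0.0345] 7.303162615210987 -1.9787983067860238 [(array([462.3694, 178.6257]), 187), (array([369.117 , 244.2628]), 135)] org [ 0.4883 -0.3478  0.2477]
tip [ 0.6169 -0.3297  0.247 ] 0.0012402674482351174 d [ 0.99    0.1405 -0.01  ] 8.079694424049018 -0.5718695481582263 [(array([462.3013, 178.6421]), 183), (array([368.8838, 242.6684]), 163)] org [ 0.4882 -0.348   0.2483]
in tool: org [0.047  0.0003 0.0134] d [ 0.9616 -0.0313  0.2728]
```

```bash
cat >> h.py <<'E'
M=np.array([.6294,.0454,.125]);tz=np.array([np.sin(a)*.7071,-np.cos(a)*.7071,.7071])
ot=np.array([.047,.0005,.0134]);dt=np.array([.9615,-.02,.273]);dt/=np.linalg.norm(dt)
def ins(s,ot=ot,dt=dt,M=M):
    """tool pose with the dipstick origin s metres out along the bore axis, dipstick in line with the bore"""
    Q=down(20.3,-29.2);v=Q.apply(dt);c=np.cross(v,-tz);n=np.linalg.norm(c)
    Q=R.from_rotvec(c/n*np.arctan2(n,v@-tz))*Q
    return M+tz*s-Q.apply(ot),Q
E
python3 - <<'E'
from h import *
P1,Q1=ins(.155);print('pre',P1,Q1.as_rotvec(),'toolz',Q1.as_matrix()[:,2])
print('bottle cap',onz('top',(343,128),.15),onz('side',(357,214),.15))
plan([([.58,-.24,.36],Q1),(P1,Q1)])
E
```

```text
pre [ 0.678  -0.0903  0.2692] [ 1.5578  2.1952 -0.3884] toolz [ 0.1741 -0.455  -0.8733]
bottle cap [ 0.7712 -0.0811  0.15  ] [ 0.7633 -0.0936  0.15  ]
now 14.5167 [ 0.4395 -0.353   0.2489] q [ 0.2035  0.3513  0.6191  1.9511 -0.5757  0.8062 -0.2996] F [-0.1099  0.2102 -1.3331]
lin [ 0.587 -0.322 -0.225] dr [-0.0121 -0.0283 -0.0965] rows 5.1
lin [ 0.611  0.077 -0.345] dr [-0.0121 -0.0283 -0.0965] rows 5.1
lin [ 0.385  0.419 -0.417] dr [-0.0121 -0.0283 -0.0965] rows 5.1
lin [0.7   0.705 0.141] dr [0. 0. 0.] rows 2.4
lin [0.7   0.705 0.141] dr [0. 0. 0.] rows 2.4
```

Call:
{"method": "step_arm", "body": {
  "steps": [
    {"linear": [0.12, -0.06, -0.05], "dr": [-0.002, -0.005, -0.018], "fingers": 0},
    {"linear": [0.24, -0.13, -0.1], "dr": [-0.005, -0.011, -0.038], "fingers": 0},
    {"linear": [0.36, -0.2, -0.14], "dr": [-0.007, -0.017, -0.058], "fingers": 0},
    {"linear": [0.48, -0.26, -0.18], "dr": [-0.01, -0.023, -0.078], "fingers": 0},
    {"linear": [0.59, -0.32, -0.22], "dr": [-0.012, -0.028, -0.0965], "fingers": 0},
    {"linear": [0.59, -0.32, -0.22], "dr": [-0.012, -0.028, -0.0965], "fingers": 0}
  ]
}}

```text
time: 15.02
position: [0.4896, -0.3119, 0.284]
orientation: [2.8, 1.043, 0.13]
ft_force: [-0.1, -0.1, -0.9]
gripper_width: 0.0166
gripper_force: 48.5
```

Call:
{"method": "step_arm", "body": {
  "steps": [
    {"linear": [0.12, 0.01, -0.07], "dr": [-0.002, -0.005, -0.018], "fingers": 0},
    {"linear": [0.24, 0.03, -0.14], "dr": [-0.005, -0.011, -0.038], "fingers": 0},
    {"linear": [0.37, 0.05, -0.21], "dr": [-0.007, -0.017, -0.058], "fingers": 0},
    {"linear": [0.49, 0.06, -0.28], "dr": [-0.01, -0.023, -0.078], "fingers": 0},
    {"linear": [0.61, 0.08, -0.35], "dr": [-0.012, -0.028, -0.0965], "fingers": 0},
    {"linear": [0.61, 0.08, -0.35], "dr": [-0.012, -0.028, -0.0965], "fingers": 0}
  ]
}}

```text
time: 15.52
position: [0.5354, -0.2751, 0.3216]
orientation: [2.258, 1.723, -0.141]
ft_force: [0.5, -0.3, -1.2]
gripper_width: 0.0165
gripper_force: 48.6
```

```bash
python3 - <<'E'
from h import *
P1,Q1=ins(.155)
plan([([.58,-.24,.36],Q1),(P1,Q1)])
E
```

```text
now 15.5167 [ 0.5354 -0.2751  0.3216] q [-0.1735  0.3048  0.5444  1.8047  0.1156  0.8801  0.0024] F [ 0.5382 -0.3104 -1.2322]
lin [ 0.351  0.41  -0.423] dr [-0.0117 -0.0293 -0.0954] rows 5.1
lin [0.7   0.705 0.141] dr [0. 0. 0.] rows 2.4
lin [0.7   0.705 0.141] dr [0. 0. 0.] rows 2.4
```

Call:
{"method": "step_arm", "body": {
  "steps": [
    {"linear": [0.07, 0.08, -0.08], "dr": [-0.002, -0.005, -0.018], "fingers": 0},
    {"linear": [0.14, 0.16, -0.17], "dr": [-0.005, -0.011, -0.038], "fingers": 0},
    {"linear": [0.21, 0.25, -0.25], "dr": [-0.007, -0.017, -0.058], "fingers": 0},
    {"linear": [0.28, 0.33, -0.34], "dr": [-0.01, -0.023, -0.078], "fingers": 0},
    {"linear": [0.35, 0.41, -0.42], "dr": [-0.0117, -0.0293, -0.0954], "fingers": 0},
    {"linear": [0.35, 0.41, -0.42], "dr": [-0.0117, -0.0293, -0.0954], "fingers": 0},
    {"linear": [0.35, 0.41, -0.42], "dr": [-0.0117, -0.0293, -0.0954], "fingers": 0}
  ]
}}

```text
time: 16.1
position: [0.577, -0.2437, 0.3591]
orientation: [1.573, 2.188, -0.39]
ft_force: [-0.2, -0.3, 0.1]
gripper_width: 0.0161
gripper_force: 48.5
```

Call:
{"method": "step_arm", "body": {
  "steps": [
    {"linear": [0.23, 0.23, 0.04], "dr": [0, 0, 0], "fingers": 0},
    {"linear": [0.47, 0.47, 0.09], "dr": [0, 0, 0], "fingers": 0},
    {"linear": [0.7, 0.7, 0.14], "dr": [0, 0, 0], "fingers": 0},
    {"linear": [0.7, 0.7, 0.14], "dr": [0, 0, 0], "fingers": 0}
  ]
}}

```text
time: 16.43
position: [0.6285, -0.1633, 0.3104]
orientation: [1.567, 2.195, -0.388]
ft_force: [0.0, 1.9, -0.5]
gripper_width: 0.0159
gripper_force: 48.4
```

```bash
python3 - <<'E'
from h import *
P1,Q1=ins(.155)
plan([(P1,Q1)])
E
```

```text
now 16.4333 [ 0.6285 -0.1633  0.3104] q [-0.3802  0.4083  0.4443  1.7417  0.389   0.8728  0.1174] F [ 0.0015  1.8582 -0.4784]
lin [0.665 0.702 0.115] dr [-0.0006 -0.0008 -0.0007] rows 2.3
```

Call:
{"method": "step_arm", "body": {
  "steps": [
    {"linear": [0.22, 0.23, 0.04], "dr": [0, 0, 0], "fingers": 0},
    {"linear": [0.45, 0.47, 0.08], "dr": [0, 0, 0], "fingers": 0},
    {"linear": [0.67, 0.7, 0.12], "dr": [0, -0.0008, 0], "fingers": 0},
    {"linear": [0.67, 0.7, 0.12], "dr": [0, -0.0008, 0], "fingers": 0},
    {"linear": [0.67, 0.7, 0.12], "dr": [0, -0.0008, 0], "fingers": 0},
    {"linear": [0.67, 0.7, 0.12], "dr": [0, -0.0008, 0], "fingers": 0}
  ]
}}

```text
time: 16.93
position: [0.6758, -0.0989, 0.2729]
orientation: [1.57, 2.182, -0.397]
ft_force: [0.3, -1.4, -1.0]
gripper_width: 0.016
gripper_force: 48.6
```

```bash
python3 - <<'E'
from h import *
ims={n:imaging.capture(n) for n in('top','side')}
for n in ims: np.save(f'pics/{n}7.npy',ims[n])
p,q,s=cur();print(p,s['time'])
X=p+q.apply(ot);dv=q.apply(dt);print('pred tip',X+.13*dv,'dv',dv,-tz, 'px',{n:proj(n,X+.13*dv) for n in ims},{n:proj(n,M) for n in ims})
for i in range(2):
    tip,d,err,f=measure(X,dv,ims);print('tip',tip,err,'d',d,{n:v[2:] for n,v in f.items()},'org',tip-.13*d,'ang',np.degrees(np.arccos(d@-tz)))
    X,dv=tip-.13*d,d
print('tip in tube: ',tip-M, 'axial',(tip-M)@tz,'perp',(tip-M)-((tip-M)@tz)*tz)
A=[]
for n in ims:
    u=proj(n,M+tz*.06).astype(int);A.append(cv2.resize(ims[n][u[1]-50:u[1]+50,u[0]-50:u[0]+50],None,fx=4,fy=4,interpolation=2));print(n,u-50)
cv2.imwrite('pics/m7.png',np.hstack(A)[...,::-1])
E
```

```text
[ 0.6761 -0.0991  0.2739] 17.0333
pred tip [0.6355 0.0198 0.1466] dv [-0.2347  0.6622 -0.7116] [-0.2453  0.6632 -0.7071] px {'top': array([304.9126, 182.4939]), 'side': array([301.1206, 208.3102])} {'top': array([294.7045, 186.552 ]), 'side': array([295.1328, 210.8129])}
tip [0.6358 0.0422 0.1269] 0.024049820598981066 d [-0.2306  0.671  -0.7047] {'top': (array([293.9635, 188.2164]), 501), 'side': (array([301.2286, 209.6961]), 49)} org [ 0.6658 -0.045   0.2185] ang 0.9949254452958667
tip [0.6405 0.0628 0.1135] 0.03731041654169605 d [-0.232   0.6763 -0.6991] {'top': (array([284.8413, 189.7647]), 505), 'side': (array([301.1892, 209.6144]), 38)} org [ 0.6706 -0.0252  0.2044] ang 1.1931419355147328
tip in tube:  [ 0.0111  0.0174 -0.0115] axial -0.01691947197426335 perp [0.0152 0.0061 0.0005]
top [260 127]
side [256 153]
```

View pics/m7.png

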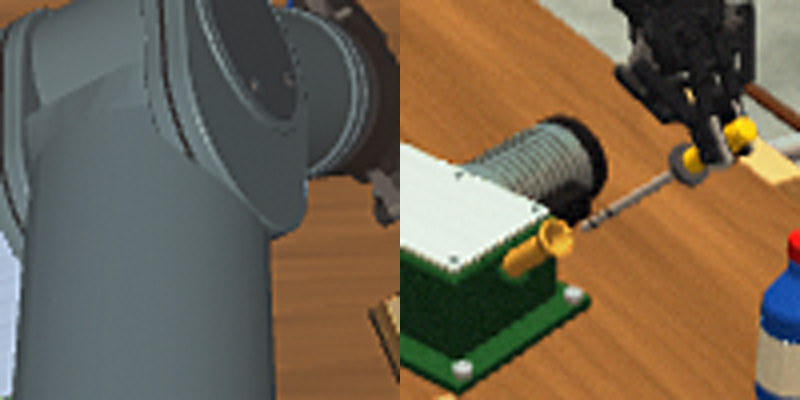

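The top view is blocked by the arm. In the side view the tip is at about (302,210) and the mouth at about (295,212), which matches the prediction within a pixel or two. I make a small correction and then insert along the bore.

```bash
python3 - <<'E'
from h import *
plan([ins(.14),ins(.1),ins(.01)])
E
```

```text
now 17.0333 [ 0.6761 -0.0991  0.2739] q [-0.4473  0.5366  0.4246  1.6484  0.3687  0.8897  0.0134] F [-0.0947 -0.3574 -0.8212]
lin [0.235 0.041 0.044] dr [-0.0009  0.001  -0.0018] rows 0.6
lin [ 0.385 -0.008  0.109] dr [0. 0. 0.] rows 1.0
lin [ 0.866 -0.018  0.246] dr [0. 0. 0.] rows 2.2
```

Call:
{"method": "step_arm", "body": {
  "steps": [
    {"linear": [0.12, 0.02, 0.02], "dr": [-0.0009, 0.001, -0.0018], "fingers": 0},
    {"linear": [0.235, 0.04, 0.044], "dr": [-0.0009, 0.001, -0.0018], "fingers": 0},
    {"linear": [0.235, 0.04, 0.044], "dr": [-0.0009, 0.001, -0.0018], "fingers": 0},
    {"linear": [0.235, 0.04, 0.044], "dr": [-0.0009, 0.001, -0.0018], "fingers": 0},
    {"linear": [0.235, 0.04, 0.044], "dr": [-0.0009, 0.001, -0.0018], "fingers": 0},
    {"linear": [0.235, 0.04, 0.044], "dr": [-0.0009, 0.001, -0.0018], "fingers": 0}
  ]
}}

```text
time: 17.53
position: [0.6752, -0.0778, 0.2584]
orientation: [1.552, 2.198, -0.387]
ft_force: [0.2, -0.2, -1.7]
gripper_width: 0.0166
gripper_force: 48.6
```

```bash
python3 - <<'E'
from h import *
plan([ins(.14),ins(.115),ins(.1)])
im=imaging.capture('side');p,q,s=cur();X=p+q.apply(ot);dv=q.apply(dt)
f=rodfit('side',im,proj('side',X),proj('side',X+.13*dv),w=5,ext=2);print('side line',f[0],f[1],f[2:]);u0,u1=proj('side',X),proj('side',X+.13*dv);v=(u1-u0)/np.linalg.norm(u1-u0);print('pred',u0,u1,v,'offset px',np.cross(v,f[0]-u0),'angle',np.degrees(np.arctan2(np.cross(v,f[1]),v@f[1])))
# mouth ellipse
i0=np.load('pics/side3.npy') if 0 else im
m=cv2.inRange(cv2.cvtColor(i0[195:225,280:310],cv2.COLOR_RGB2HSV),np.array((15,120,80)),np.array((28,255,255)))
ys,xs=np.nonzero(m);print('tube px max x',xs.max()+280,'y at right',ys[xs>xs.max()-3].mean()+195,'top',ys.min()+195,'pred mouth',proj('side',M))
E
```

```text
now 17.5333 [ 0.6752 -0.0778  0.2584] q [-0.4713  0.5505  0.4149  1.6634  0.3699  0.871  -0.0112] F [ 0.2092 -0.1995 -1.7215]
lin [-0.019 -0.017  0.009] dr [0.0004 0.     0.0006] rows 0.1
lin [ 0.24  -0.005  0.068] dr [0. 0. 0.] rows 0.6
lin [ 0.144 -0.003  0.041] dr [0. 0. 0.] rows 0.4
side line [307.7466 203.7687] [-0.8687  0.4954] (array([296.091 , 210.4154]), 50)
pred [321.5284 193.7808] [296.6754 209.3791] [-0.847   0.5316] offset px -1.133383743750736 angle 2.4193062480220706
tube px max x 309 y at right 209.42857142857142 top 197 pred mouth [295.1328 210.8129]<stdin>:4: DeprecationWarning: Arrays of 2-dimensional vectors are deprecated. Use arrays of 3-dimensional vectors instead. (deprecated in NumPy 2.0)
```

Call:
{"method": "step_arm", "body": {
  "steps": [
    {"linear": [0.1, -0.01, 0.03], "dr": [0, 0, 0], "fingers": 0},
    {"linear": [0.22, -0.02, 0.07], "dr": [0, 0, 0], "fingers": 0},
    {"linear": [0.22, -0.02, 0.07], "dr": [0, 0, 0], "fingers": 0},
    {"linear": [0.22, -0.02, 0.07], "dr": [0, 0, 0], "fingers": 0}
  ]
}}

```text
time: 17.92
position: [0.6675, -0.0618, 0.24]
orientation: [1.55, 2.202, -0.388]
ft_force: [0.2, -0.3, -1.1]
gripper_width: 0.0168
gripper_force: 48.5
```

Call:
{"method": "step_arm", "body": {
  "steps": [
    {"linear": [0.07, 0, 0.02], "dr": [0, 0, 0], "fingers": 0},
    {"linear": [0.144, 0, 0.04], "dr": [0, 0, 0], "fingers": 0},
    {"linear": [0.144, 0, 0.04], "dr": [0, 0, 0], "fingers": 0},
    {"linear": [0.144, 0, 0.04], "dr": [0, 0, 0], "fingers": 0}
  ]
}}

```text
time: 18.25
position: [0.6645, -0.0524, 0.2303]
orientation: [1.551, 2.2, -0.387]
ft_force: [0.6, 0.1, -0.6]
gripper_width: 0.0161
gripper_force: 48.4
```

```bash
python3 - <<'E'
from h import *
p,q,s=cur();Fv=s['ft_force'];X=p+q.apply(ot)-M;print('s',X@tz,'lat',X-(X@tz)*tz,'Fax',Fv@tz,'T',s['torque'],s['gripper_width'])
plan([ins(.1),ins(.07),ins(.0)])
E
```

```text
s 0.09903485039209486 lat [0.     0.0007 0.0007] Fax -0.39927722781571 T [0.5916 0.1363 0.0397] 0.016136670567977955
now 18.25 [ 0.6645 -0.0524  0.2303] q [-0.5163  0.5735  0.414   1.705   0.3791  0.8344 -0.0783] F [ 0.5523  0.1289 -0.6354]
lin [-0.012 -0.005  0.006] dr [ 0.0004 -0.0001  0.0009] rows 0.0
lin [ 0.289 -0.006  0.082] dr [0. 0. 0.] rows 0.7
lin [ 0.673 -0.014  0.191] dr [0. 0. 0.] rows 1.7
```

Call:
{"method": "step_arm", "body": {
  "steps": [
    {"linear": [0.06, 0, 0.02], "dr": [0, 0, 0], "fingers": 0},
    {"linear": [0.12, 0, 0.04], "dr": [0, 0, 0], "fingers": 0},
    {"linear": [0.19, 0, 0.055], "dr": [0, 0, 0], "fingers": 0},
    {"linear": [0.25, -0.005, 0.07], "dr": [0, 0, 0], "fingers": 0},
    {"linear": [0.25, -0.005, 0.07], "dr": [0, 0, 0], "fingers": 0}
  ]
}}

```text
time: 18.67
position: [0.6576, -0.034, 0.2111]
orientation: [1.55, 2.202, -0.386]
ft_force: [0.4, -0.3, -1.7]
gripper_width: 0.0162
gripper_force: 48.2
```

```bash
cat >> h.py <<'E'
def rep():
    p,q,s=cur();Fv=s['ft_force'];X=p+q.apply(ot)-M;print('s',X@tz,'lat',X-(X@tz)*tz,'Fax',Fv@tz,'F',Fv,'T',s['torque'],s['gripper_width'])
E
python3 - <<'E'
from h import *
rep()
im=imaging.capture('side');p,q,s=cur();X=p+q.apply(ot);dv=q.apply(dt)
s=X-M
f=rodfit('side',im,proj('side',X),proj('side',X+.07*dv),w=6,ext=0);u0,u1=proj('side',X),proj('side',X+.13*dv);v=(u1-u0)/np.linalg.norm(u1-u0)
print(f,u0,v, proj('side',M))
hs=cv2.cvtColor(im[202:222,284:306],cv2.COLOR_RGB2HSV);print(hs[...,1][::2]);print(hs[...,2][::2])
plan([ins(.04),ins(.01),ins(0)])
E
```

```text
s 0.0715470493645116 lat [-0.0002  0.0009  0.0009] Fax -0.945658415003505 F [ 0.3862 -0.2872 -1.7407] T [0.705  0.0693 0.0152] 0.01620676446910143
(array([300.9996, 208.1201], dtype=float32), array([-0.8455,  0.534 ]), array([295.7028, 211.4658]), 25) [308.2706 202.1391] [-0.8478  0.5303] [295.1328 210.8129]
[[ 14  21  20  27 107  47  46  41  51  43  46  26  85  85  62  27  33 119
   68 153 154  22]
 [ 13  12  11  11  12  20  21  28  29  35  51  18  66  51 113  89 112  96
  102 176 186 125]
 [ 13  12  11  12  13  21  23  29  24  95 135  73  96  91 118 146 255  20
   35  60  71  40]
 [ 11  11  11  13  46  41  91 131 207 196 188 200 209 191 255  54  64  47
   55  40 113 153]
 [  7  43  42 103 136 192 157 190 200 207 216 199 140  76  48  54  48 120
  169 176 178 174]
 [ 84 141 181 201 185 203 191 192 163  53  68  46  35 159 188 190 176 173
  173 178 174 173]
 [188 174 199 201 199 207 199 198 200 131 145 173 187 187 206 187 179 174
  172 176 179 173]
 [200 201 204 192 199 204 188 195 196 207 198 196 199 198 175 173 179 177
  174 173 176 169]
 [204 200 199 199 189 204 204 179 130 195 143 
[... 662 characters left out ...]
4 216 173 170 168
  167 163 160 159]
 [ 57 107 219 217 218 200 110 111 223 158 141 218 222 234 234 180 157 163
  169 162 164 164]
 [228 208 186 163 140 130 130 114 104 132 162 230 218 211 189 172 167 166
  167 171 170 171]
 [154 134 123 123 124 121 114  74  43  34  32 134 180 169 167 177 175 177
  170 166 165 165]
 [122 118 118  82  56  36  37  40  38  36  37 140 182 175 169 168 170 170
  177 178 175 166]]
now 18.7167 [ 0.6579 -0.0347  0.2117] q [-0.547   0.5926  0.4131  1.7274  0.383   0.8122 -0.1232] F [-0.5918  0.6058 -0.3202]
lin [ 0.31  -0.009  0.1  ] dr [ 0.0004 -0.0001  0.001 ] rows 0.8
lin [ 0.289 -0.006  0.082] dr [0. 0. 0.] rows 0.7
lin [ 0.096 -0.002  0.027] dr [0. 0. 0.] rows 0.2
```

Call:
{"method": "step_arm", "body": {
  "steps": [
    {"linear": [0.07, 0, 0.02], "dr": [0, 0, 0], "fingers": 0},
    {"linear": [0.14, 0, 0.04], "dr": [0, 0, 0], "fingers": 0},
    {"linear": [0.22, 0, 0.06], "dr": [0, 0, 0], "fingers": 0},
    {"linear": [0.29, -0.005, 0.085], "dr": [0, 0, 0], "fingers": 0},
    {"linear": [0.29, -0.005, 0.085], "dr": [0, 0, 0], "fingers": 0}
  ]
}}

```text
time: 19.13
position: [0.6501, -0.0139, 0.1892]
orientation: [1.55, 2.202, -0.387]
ft_force: [0.4, 0.4, -1.1]
gripper_width: 0.0167
gripper_force: 48.2
```

```bash
python3 -c "
from h import *
rep()
plan([ins(.012),ins(0)])"
```

```text
s 0.04095123091365685 lat [-0.0002  0.0007  0.0007] Fax -0.9187632399312937 F [ 0.3742  0.3685 -1.0835] T [0.7175 0.0345 0.033 ] 0.016707965938369016
now 19.1333 [ 0.6501 -0.0139  0.1892] q [-0.5823  0.6188  0.4111  1.7499  0.3855  0.7863 -0.175 ] F [ 0.3742  0.3685 -1.0835]
lin [ 0.276 -0.007  0.088] dr [ 0.0004 -0.0002  0.0011] rows 0.7
lin [ 0.115 -0.002  0.033] dr [0. 0. 0.] rows 0.3
```

Call:
{"method": "step_arm", "body": {
  "steps": [
    {"linear": [0.07, 0, 0.02], "dr": [0, 0, 0], "fingers": 0},
    {"linear": [0.14, 0, 0.04], "dr": [0, 0, 0], "fingers": 0},
    {"linear": [0.21, 0, 0.06], "dr": [0, 0, 0], "fingers": 0},
    {"linear": [0.28, -0.005, 0.085], "dr": [0, 0, 0], "fingers": 0},
    {"linear": [0.28, -0.005, 0.085], "dr": [0, 0, 0], "fingers": 0}
  ]
}}

```text
time: 19.55
position: [0.643, 0.0049, 0.1683]
orientation: [1.55, 2.202, -0.387]
ft_force: [0.7, 0.9, -1.1]
gripper_width: 0.0162
gripper_force: 48.3
```

Call:
{"method": "step_arm", "body": {
  "steps": [
    {"linear": [0.02, 0, 0.006], "dr": [0, 0, 0], "fingers": 0},
    {"linear": [0.04, 0, 0.012], "dr": [0, 0, 0], "fingers": 0},
    {"linear": [0.06, 0, 0.018], "dr": [0, 0, 0], "fingers": 0},
    {"linear": [0.06, 0, 0.018], "dr": [0, 0, 0], "fingers": 0}
  ]
}}

```text
time: 19.88
position: [0.6423, 0.0074, 0.1652]
orientation: [1.552, 2.199, -0.386]
ft_force: [-0.2, 1.0, -1.4]
gripper_width: 0.0164
gripper_force: 48.5
```

```bash
python3 -c "
from h import *
rep()
plan([ins(0)])"
```

```text
s 0.007994769005092906 lat [0.0002 0.0001 0.    ] Fax -1.703392876830572 F [-0.2319  1.0073 -1.3838] T [0.6532 0.1733 0.0696] 0.016427320863221795
now 19.8833 [0.6423 0.0074 0.1652] q [-0.6203  0.651   0.4107  1.7689  0.3868  0.7587 -0.2321] F [-0.2319  1.0073 -1.3838]
lin [ 0.077 -0.005  0.022] dr [ 0.0004 -0.      0.0007] rows 0.2
```

Call:
{"method": "step_arm", "body": {
  "steps": [
    {"linear": [0.015, 0, 0.004], "dr": [0, 0, 0], "fingers": 0},
    {"linear": [0.03, 0, 0.009], "dr": [0, 0, 0], "fingers": 0},
    {"linear": [0.045, 0, 0.013], "dr": [0, 0, 0], "fingers": 0},
    {"linear": [0.06, 0, 0.017], "dr": [0, 0, 0], "fingers": 0},
    {"linear": [0.06, 0, 0.017], "dr": [0, 0, 0], "fingers": 0}
  ]
}}

```text
time: 20.3
position: [0.6407, 0.0117, 0.1607]
orientation: [1.552, 2.199, -0.387]
ft_force: [-0.1, 0.7, -0.7]
gripper_width: 0.0163
gripper_force: 48.6
```

```bash
python3 -c "
from h import *
rep()"
```

```text
s 0.001479480710590536 lat [0.0002 0.0001 0.    ] Fax -1.0206919298945274 F [-0.1048  0.7391 -0.714 ] T [ 0.6813  0.1772 -0.0048] 0.016335999131130187
```

Call:
{"method": "step_arm", "body": {
  "steps": [
    {"linear": [0.01, 0, 0.003], "dr": [0, 0, 0], "fingers": 0},
    {"linear": [0.02, 0, 0.006], "dr": [0, 0, 0], "fingers": 0},
    {"linear": [0.03, 0, 0.009], "dr": [0, 0, 0], "fingers": 0},
    {"linear": [0.03, 0, 0.009], "dr": [0, 0, 0], "fingers": 0}
  ]
}}

```text
time: 20.63
position: [0.6402, 0.0136, 0.1586]
orientation: [1.552, 2.199, -0.387]
ft_force: [-1.4, 1.2, -0.8]
gripper_width: 0.0165
gripper_force: 48.6
```

```bash
python3 -c "
from h import *
rep()"
```

```text
s -0.0014318226034683225 lat [ 0.0003  0.0001 -0.    ] Fax -1.6660134478647426 F [-1.4087  1.188  -0.7532] T [0.656  0.1841 0.0129] 0.016534848698354088
```

No contact yet, so I keep creeping in.

Call:
{"method": "step_arm", "body": {
  "steps": [
    {"linear": [0.01, 0, 0.003], "dr": [0, 0, 0], "fingers": 0},
    {"linear": [0.02, 0, 0.006], "dr": [0, 0, 0], "fingers": 0},
    {"linear": [0.03, 0, 0.009], "dr": [0, 0, 0], "fingers": 0},
    {"linear": [0.03, 0, 0.009], "dr": [0, 0, 0], "fingers": 0}
  ]
}}

```text
time: 20.97
position: [0.6399, 0.0146, 0.1572]
orientation: [1.552, 2.197, -0.387]
ft_force: [0.1, -1.9, 5.1]
gripper_width: 0.0164
gripper_force: 49.1
```

Call:
{"method": "step_arm", "body": {
  "steps": [
    {"linear": [0.01, 0, 0.003], "dr": [0, 0, 0], "fingers": 0},
    {"linear": [0.02, 0, 0.006], "dr": [0, 0, 0], "fingers": 0},
    {"linear": [0.02, 0, 0.006], "dr": [0, 0, 0], "fingers": 0}
  ]
}}

```text
time: 21.22
position: [0.64, 0.0144, 0.1568]
orientation: [1.553, 2.194, -0.389]
ft_force: [0.2, -4.2, 9.7]
gripper_width: 0.0163
gripper_force: 49.6
```

```bash
python3 -c "
from h import *
rep()"
```

```text
s -0.003168493098991971 lat [ 0.0007 -0.0004 -0.0006] Fax 9.744458245546497 F [ 0.1779 -4.2479  9.7351] T [-1.1143 -0.0354 -0.2162] 0.016317971681656194
```

Call:
{"method": "step_arm", "body": {
  "steps": [
    {"linear": [0.01, 0, 0.003], "dr": [0, 0, 0], "fingers": 0},
    {"linear": [0.02, 0, 0.006], "dr": [0, 0, 0], "fingers": 0},
    {"linear": [0.02, 0, 0.006], "dr": [0, 0, 0], "fingers": 0},
    {"linear": [0.02, 0, 0.006], "dr": [0, 0, 0], "fingers": 0}
  ]
}}

```text
time: 21.55
position: [0.6397, 0.0145, 0.1562]
orientation: [1.553, 2.192, -0.39]
ft_force: [-0.9, -7.2, 13.8]
gripper_width: 0.0165
gripper_force: 49.5
```

```bash
python3 - <<'E'
from h import *
rep()
im=imaging.capture('side');np.save('pics/side8.npy',im)
# collar seat check: grey rod pixels between collar and mouth
p,q,s=cur();u=proj('side',M);print(u)
h=cv2.cvtColor(im,cv2.COLOR_RGB2HSV);d=(proj('side',M+.05*tz)-u);d/=np.linalg.norm(d)
for k in range(-8,30,2):
    x=u+d*k+[0,1.2];i=np.round(x).astype(int);print(k,h[i[1],i[0]],end=' ')
t1=p+tz*.05
plan([(t1,q),(p+tz*.10,q),(p+tz*.16,q),(p+tz*.2+[0,0,.03],q)])
E
```

```text
s -0.003812305665669303 lat [ 0.0007 -0.0007 -0.0009] Fax 14.291301116522 F [-0.9185 -7.1682 13.8068] T [-1.7582  0.0636 -0.2498] 0.016489041070292233
[295.1328 210.8129]
-8 [ 17 204 140] -6 [ 17 202 131] -4 [ 16 147  97] -2 [165  24  63] 0 [ 20 194 163] 2 [ 20 252 164] 4 [65 90 17] 6 [90 10 25] 8 [ 16  50 117] 10 [ 21 244 165] 12 [ 21 246 219] 14 [ 26 244 252] 16 [ 24 241 248] 18 [ 13 169 174] 20 [ 14 180 177] 22 [ 14 184 188] 24 [ 14 172 188] 26 [ 15 169 190] 28 [ 14 173 187] now 21.6 [0.6397 0.0145 0.1561] q [-0.6374  0.6664  0.414   1.7744  0.3892  0.7493 -0.2582] F [-0.6399 -5.6364 14.4962]
lin [-0.482  0.01  -0.134] dr [0. 0. 0.] rows 1.2
lin [-0.482  0.01  -0.134] dr [0. 0. 0.] rows 1.2
lin [-0.578  0.012 -0.161] dr [0. 0. 0.] rows 1.4
lin [-0.533  0.012 -0.369] dr [0. 0. 0.] rows 1.6
```

Contact came at the predicted depth with about 14 N along the bore. The pixel sequence runs tube, dark collar, handle, which fits the collar sitting on the rim. I draw it straight out.

Call:
{"method": "step_arm", "body": {
  "steps": [
    {"linear": [-0.12, 0, -0.033], "dr": [0, 0, 0], "fingers": 0},
    {"linear": [-0.24, 0.005, -0.067], "dr": [0, 0, 0], "fingers": 0},
    {"linear": [-0.36, 0.01, -0.1], "dr": [0, 0, 0], "fingers": 0},
    {"linear": [-0.48, 0.01, -0.134], "dr": [0, 0, 0], "fingers": 0}
  ]
}}

```text
time: 21.93
position: [0.651, -0.0156, 0.1891]
orientation: [1.552, 2.199, -0.387]
ft_force: [-1.8, 0.6, -1.1]
gripper_width: 0.0163
gripper_force: 48.7
```

Call:
{"method": "step_arm", "body": {
  "steps": [
    {"linear": [-0.16, 0, -0.044], "dr": [0, 0, 0], "fingers": 0},
    {"linear": [-0.32, 0.005, -0.09], "dr": [0, 0, 0], "fingers": 0},
    {"linear": [-0.48, 0.01, -0.134], "dr": [0, 0, 0], "fingers": 0}
  ]
}}

```text
time: 22.18
position: [0.6635, -0.0493, 0.2246]
orientation: [1.553, 2.199, -0.387]
ft_force: [-0.3, 0.8, -1.0]
gripper_width: 0.0165
gripper_force: 48.7
```

Call:
{"method": "step_arm", "body": {
  "steps": [
    {"linear": [-0.2, 0, -0.055], "dr": [0, 0, 0], "fingers": 0},
    {"linear": [-0.4, 0.01, -0.11], "dr": [0, 0, 0], "fingers": 0},
    {"linear": [-0.58, 0.01, -0.16], "dr": [0, 0, 0], "fingers": 0}
  ]
}}

```text
time: 22.43
position: [0.6787, -0.0902, 0.2674]
orientation: [1.553, 2.197, -0.386]
ft_force: [-0.1, -0.2, -1.7]
gripper_width: 0.0164
gripper_force: 48.8
```

Call:
{"method": "step_arm", "body": {
  "steps": [
    {"linear": [-0.27, 0, -0.18], "dr": [0, 0, 0], "fingers": 0},
    {"linear": [-0.53, 0.01, -0.37], "dr": [0, 0, 0], "fingers": 0},
    {"linear": [-0.53, 0.01, -0.37], "dr": [0, 0, 0], "fingers": 0},
    {"linear": [-0.53, 0.01, -0.37], "dr": [0, 0, 0], "fingers": 0}
  ]
}}

```text
time: 22.77
position: [0.6888, -0.1173, 0.3268]
orientation: [1.555, 2.193, -0.384]
ft_force: [0.5, 0.5, -2.9]
gripper_width: 0.0159
gripper_force: 48.9
```

```bash
python3 - <<'E'
from h import *
rep()
p,q,s=cur();d=q.apply(dt);print('elev',np.degrees(np.arcsin(d[2])))
# level it: pitch about horizontal axis, move to a clear place
h=np.array([d[0],d[1],0]);h/=np.linalg.norm(h);ax=np.cross(d,h);ax/=np.linalg.norm(ax)
Q=R.from_rotvec(ax*np.arccos(d@h))*q
plan([([.64,-.16,.36],Q)])
E
```

```text
s 0.21631008112089947 lat [-0.0042  0.0136  0.0142] Fax -2.2640745901471604 F [ 0.5335  0.5309 -2.8891] T [ 0.6035  0.2559 -0.009 ] 0.01592052836420948
elev -45.07924684225871
now 22.7667 [ 0.6888 -0.1173  0.3268] q [-0.4025  0.495   0.4151  1.5689  0.3515  0.9715  0.1093] F [ 0.5335  0.5309 -2.8891]
lin [-0.376 -0.597 -0.183] dr [0.0022 0.1252 0.0014] rows 6.3
```

Call:
{"method": "step_arm", "body": {
  "steps": [
    {"linear": [-0.05, -0.08, -0.03], "dr": [0, 0.018, 0], "fingers": 0},
    {"linear": [-0.1, -0.17, -0.05], "dr": [0, 0.036, 0], "fingers": 0},
    {"linear": [-0.16, -0.26, -0.08], "dr": [0.001, 0.054, 0], "fingers": 0},
    {"linear": [-0.21, -0.34, -0.1], "dr": [0.001, 0.072, 0], "fingers": 0},
    {"linear": [-0.27, -0.43, -0.13], "dr": [0.001, 0.09, 0], "fingers": 0},
    {"linear": [-0.32, -0.51, -0.16], "dr": [0.002, 0.108, 0.001], "fingers": 0},
    {"linear": [-0.38, -0.6, -0.18], "dr": [0.002, 0.125, 0.001], "fingers": 0},
    {"linear": [-0.38, -0.6, -0.18], "dr": [0.002, 0.125, 0.001], "fingers": 0}
  ]
}}

```text
time: 23.43
position: [0.6372, -0.1657, 0.3555]
orientation: [-1.691, -2.361, -0.235]
ft_force: [-0.0, -2.3, -1.4]
gripper_width: 0.0164
gripper_force: 49.0
```

Call:
{"method": "step_arm", "body": {
  "steps": [
    {"linear": [0, 0, 0], "dr": [0, 0, 0], "fingers": 0},
    {"linear": [0, 0, 0], "dr": [0, 0, 0], "fingers": 0},
    {"linear": [0, 0, 0], "dr": [0, 0, 0], "fingers": 0},
    {"linear": [0, 0, 0], "dr": [0, 0, 0], "fingers": 0}
  ]
}}

```text
time: 23.77
position: [0.6397, -0.1561, 0.3573]
orientation: [-1.677, -2.375, -0.237]
ft_force: [0.0, 0.7, -0.6]
gripper_width: 0.0165
gripper_force: 49.0
```

```bash
python3 - <<'E'
from h import *
p,q,s=cur();d=q.apply(dt);X=p+q.apply(ot);print(p,'org',X,'d',d,'tip',X+.13*d,'elev',np.degrees(np.arcsin(d[2])),s['dq'].round(3),s['joint_positions'])
ims={n:imaging.capture(n) for n in('top','side')}
for n in ims:
    np.save(f'pics/{n}9.npy',ims[n]);u0,u1=proj(n,X),proj(n,X+.13*d);f=rodfit(n,ims[n],u0,u1,w=6);v=(u1-u0)/np.linalg.norm(u1-u0)
    print(n,'pred',u0,u1,v,'fit',f)
try: print(measure(X,d,ims)[:3])
except Exception as e: print(e)
# scraper, side view: top face and chips
m=cv2.inRange(cv2.cvtColor(ims['side'],cv2.COLOR_RGB2HSV),np.array((8,60,170)),np.array((28,200,255)))
u=proj('side',[.55,-.145,.07]);print('scraper px',u)
for c in cv2.findContours(m,0,1)[0]:
    q=cv2.minAreaRect(c)
    if cv2.contourArea(c)>60 and np.linalg.norm(np.array(q[0])-u)<40: print(np.array(q),onz('side',q[0],.07))
E
```

```text
[ 0.6397 -0.1561  0.3573] org [ 0.6238 -0.1099  0.3573] d [-0.353   0.9356  0.0003] tip [0.5779 0.0117 0.3573] elev 0.019355338839109892 [ 0.003 -0.004  0.005 -0.006  0.001  0.004 -0.   ] [ 0.1651  0.5802  0.1914  1.2505 -0.3222  1.5     0.7282]
top pred [374.2683 168.9762] [314.0085 193.7431] [-0.9249  0.3801] fit (array([343.3098, 181.0293], dtype=float32), array([-0.9303,  0.3667]), array([315.4646, 192.0052]), 199)
side pred [323.8716 165.1097] [286.2499 151.1628] [-0.9376 -0.3476] fit (array([301.3819, 155.1478], dtype=float32), array([-0.8931, -0.4499]), array([276.206 , 142.4647]), 391)
(array([0.5658, 0.0158, 0.3839]), array([-0.3482,  0.9313,  0.1073]), np.float64(0.02557108553033813))
scraper px [304.2626 265.9266]
```

```bash
python3 - <<'E'
from h import *
p,q,s=cur();d=q.apply(dt);X=p+q.apply(ot)
for n,b in(('side','side7'),('side','side0'),('top','top3')):
    u0,u1=proj(n,X),proj(n,X+.13*d);v=(u1-u0)/np.linalg.norm(u1-u0);nn=np.array([-v[1],v[0]])
    D=np.abs(np.load(f'pics/{n}9.npy').astype(int)-np.load(f'pics/{b}.npy').astype(int)).sum(2).astype(np.float32)
    L=np.linalg.norm(u1-u0);T=np.arange(5,L+6,1.);E=np.arange(-7,7.1,.5)
    pts=u0+T[:,None,None]*v+E[None,:,None]*nn
    W=cv2.remap(D,pts[...,0].astype(np.float32),pts[...,1].astype(np.float32),1);W[W<60]=0
    c=(W*E).sum(1)/(W.sum(1)+1e-6);print(n,b,'L',L,[(int(t),round(float(x),1),int(w)) for t,x,w in zip(T[::3],c[::3],W.sum(1)[::3])])
print('px per rad check: 5deg pitch in side moves tip px', proj('side',X+.13*(d+[0,0,.087]))-proj('side',X+.13*d))
E
```

```text
side side7 L 40.125139226950395 [(5, 0.1, 12225), (8, 0.4, 10096), (11, 2.5, 8120), (14, 4.0, 3628), (17, 4.4, 2854), (20, -0.5, 1030), (23, -2.1, 556), (26, -2.4, 672), (29, -2.2, 420), (32, -1.5, 219), (35, -1.3, 598), (38, -1.0, 586), (41, 0.0, 0), (44, 0.0, 0)]
side side0 L 40.125139226950395 [(5, -2.2, 672), (8, -2.4, 680), (11, -2.3, 554), (14, -2.3, 609), (17, -1.9, 509), (20, -1.9, 821), (23, -1.8, 549), (26, -2.1, 709), (29, -2.0, 303), (32, -1.2, 283), (35, -1.1, 664), (38, -1.0, 645), (41, 0.0, 0), (44, 0.0, 0)]
top top3 L 65.1696884786987 [(5, 0.1, 1180), (8, 0.2, 1297), (11, 0.5, 1448), (14, 0.2, 1246), (17, 0.3, 1276), (20, 0.7, 1558), (23, 0.5, 1368), (26, 0.8, 1316), (29, 0.6, 1338), (32, 0.8, 1465), (35, 0.5, 1132), (38, 0.7, 1224), (41, 0.6, 1205), (44, 0.8, 1403), (47, 0.8, 1261), (50, 1.1, 1439), (53, 1.0, 1445), (56, 1.3, 1023), (59, 1.0, 1577), (62, 1.2, 981), (65, 0.0, 0), (68, 0.0, 0), (71, 0.0, 0)]
px per rad check: 5deg pitch in side moves tip px [ 0.0121 -3.7003]
```

The rod is level to within about 2–3°, some 35 cm above the bench and at rest, so I hand in.

```bash
python3 -c "
from bench import r
print(r.sign_off())"
```

```text
the job is handed in; nothing more can be done
None
```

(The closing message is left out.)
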